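Dry-lay the bottom parts of a shoe on its new sole

ROBOT

A 6-joint arm with a two-finger parallel gripper is mounted at the origin on the work surface. World frame = base frame: x ahead of the robot, y to its left, z up, the work surface at z = 0. Lengths are in mm, angles in rad, forces in N, time in s.
With the tool pointing down it reaches from about 275 to 875 mm from the base axis. Payload 12.5 kg.
Tool frame: the origin (TCP) lies between the finger pads; the fingertips stand 22 mm ahead of it and the grasp point (between the pads) lies 3 mm ahead of it (ctrl.tcp_to_tips is the distance from the TCP to the fingertips, in mm); z points along the fingers, y is the direction in which the jaws open and shut (so a half turn about z gives the same grasp; the last joint's range is limited). The gripper opens to 85 mm and grips with 20 to 120 N. Pads are 22 mm wide; open, the fingers measure 114 mm over their backs; the gripper's body (76 mm by 85 mm) begins 54 mm behind the grasp point. The pads swing forward as they close: fully open they stand 13 mm farther back than shut.
Start: joints at [1.038, 0.351, 1.652, -0, 1.139, -0.085], TCP at [238.109, 495.771, 253.29] pointing down, gripper open.
Joint ranges: [-2.75, 2.75], [-0.79, 2.1], [0.01, 2.65], [-1.57, 4.71], [0.07, 3.14], [-2.87, 2.87]. Speed limits (rad/s): [2.22, 2.22, 2.79, 3.14, 3.14, 3.14].

INTERFACE

Orientations are given as a rotation vector (axis times angle).
In Python, from cell import ctrl, grab_frame, job gives the robot as it stands.
- The arm moves only by the tool move_arm, never from a script. Its argument "series" is text: rows parted by semicolons, each of 5 numbers parted by spaces: the closure, from 0 (fully open) to 1 (shut), then the shift along the tool's x, y, z in cm, then the turn about the tool's z in rad. In form: claw dx dy dz twist; .... A call has 1 to 20 rows; each row is the pose to reach, as a shift and turn from the pose commanded when the call began, along the tool's axes at that moment; what a row does not reach only later rows make up. A row lasts 1/10 s, in which the tool goes at most 50 mm and 8.59 degrees, less where a joint would pass 70% of its speed; a pose out of reach is approached as far as the arm can. A call with a gripper value outside its range is refused whole. The fingers move at their own pace and stop on an object; "grip_force" is the grip in N (left out, the last holds). Time passes only in rows, so rows that repeat a pose let the fingers close. It gives the time, the measured TCP pose, the force and the opening at its end, in the units of the state.
- ctrl.sense(): the state, without advancing time (a new reading comes with each control period).
- grab_frame(name): name is "scene" or "top" or "wrist"; returns a dict with "image" (420x560x3 uint8, red, green, blue), "intrinsics" (3x3 intrinsics, pixels), "T" (4x4, takes a point from camera to world coordinates). Camera axes: x right, y down, z forward; pixel columns grow to the right and rows downward; lengths in mm; the calibration is good to about 2 mm. A picture is of the moment at which its call begins. There is no depth.
- job.sign_off(): hands the job in, once; it reports no verdict.
The state is a dict: "t": time; "joint_positions": joint angles; "joint_velocities": joint speeds; "effort": joint torques, N m; "tcp_pos": TCP position; "ee_rot": TCP orientation; "force": force on the tool from outside, world axes, zero at the start; "torque": the same for the moment, N m; "width": opening from 0.0 (shut) to 1.0 (fully open).
Only numpy, scipy, OpenCV 4.12 (cv2) and the standard library are available. Lean on these libraries where they do the work, as an engineer would, in place of code of your own. Each camera call takes 0.05 s, during which the arm holds its last target.

TASK

Dry-lay the bottom parts on the leather sole on the white board, flat, centred and in line with it: the half-moon rubber toe piece at the toe, its curve following the tip, and the ribbed half-sole close behind it, narrow end to the heel, about 8 mm of leather showing between. Build the heel flush with the back end: the large leather lift, the small lift centred on it, the rubber top piece on that, straight edges towards the toe. Let go, and leave the tin, brush, awl and jar where they are.

Things in the scene. Friction and masses are not known exactly. Their poses are not given: they have to be found in the camera images.
- sole: Tan leather shoe sole, 240 mm long (x), fixed on an off-white board 265 x 105 mm, left or right on the bench (a tool tray lies opposite). Origin: centre of the board's underside, on the bench; x to the toe (away from the robot within 12 deg). Upper face of the leather 17 mm up. Middle line y = 0; heel end x = -120 (round, 62 wide), waist 54 wide at x = -30, widest 78 at x = 45, toe tip x = 120.
- toe_piece: Black rubber toe piece with three nail heads, a half-moon plate 26 mm long (x) by 56 mm wide (y) by 6 mm thick. Origin: middle of its underside (half-way along both extents). Straight edge at x = -13, curved edge towards +x. Best gripped across the 26 mm. Well laid, its origin is at x = 104 of the sole. Starts flat on the bench, x pointing away from the robot within 40 deg.
- half_sole: Black ribbed rubber half-sole, a plate 84 mm long (x), 64 mm wide (y) at the middle, 6 mm thick; the +x (toe) end is cut straight and 53 mm wide, the -x (waist) end is narrower, 43 mm. Origin: middle of its underside. Well laid, its origin is at x = 41 of the sole. Starts flat on the bench, x pointing away from the robot within 40 deg.
- base_lift: Large brown leather heel lift, D-shaped: 60 mm long (x), 58 mm wide (y), 12 mm thick, straight edge at +x, round back at -x. Origin: middle of its underside. Well laid, its origin is at x = -87 of the sole. Starts flat on the bench, x pointing away from the robot within 40 deg.
- small_lift: Small brown leather heel lift, the same D shape: 50 mm long (x), 46 mm wide (y), 12 mm thick, straight edge at +x. Origin: middle of its underside. Starts flat on the bench, x pointing away from the robot within 40 deg.
- top_piece: Black rubber heel top piece with five nail heads, the same D shape but smaller and thinner: 44 mm long (x), 38 mm wide (y), 7 mm thick, straight edge at +x. Origin: middle of its underside. Starts flat on the bench, x pointing away from the robot within 40 deg.
- tin: Closed round shoe-polish tin, 66 mm across, 25 mm high, loose among the parts; to be left where it is. Origin: centre of its underside.
- brush: Shoe brush lying bristles down, 155 mm long (y), 52 mm wide (x), 45 mm high, loose, beyond the parts; to be left. Origin: centre of its underside.
- awl: Awl with a wooden handle, lying, 150 mm long along its x axis, 22 mm thick, loose, at the right of the bench; to be left. Origin: on the bench under its middle.
- jar: Closed amber glass jar with a black cap, 60 mm across, 78 mm high, loose, at the left of the bench; to be left. Origin: centre of its underside.
Not all that is in view belongs to the job. Leave any orange look-alike of the base_lift alone.

How it is judged:
By the outcome, as a careful person would: the job done as asked, in the order asked, and still so for the second after the job is handed in, with the robot touching nothing.
It also fails if it takes over 112 s, if anything falls off the work surface, if the arm or the gripper's body presses on something with over 40 N, if the wrist force passes 120 N, or if a joint passes its speed limit or range.

## Working session

There is one attempt and no reset: what is moved stays moved. The work goes in short steps, Python scripts to look and compute and a tool call to move; the robot and the scene stay as the last step left them, time stands still between calls to the robot, and variables do not carry over. Pictures are saved under pics/ and viewed, and the job is handed in when it is done.

Besides the shell and the picture viewer there is one more tool, called after "Request:" as name(argument=value, ...) on one line, values as JSON. move_arm: Moves the arm, as the interface text tells. Its arguments: {"type":"object","properties":{"series":{"type":"string"},"grip_force":{"type":"number"}},"required":["series"]}

```bash
ls; mkdir -p pics; python3 - <<'E'
from cell import ctrl, grab_frame, job
import cv2,numpy as np
for n in ["scene","top","wrist"]:
    f=grab_frame(n); cv2.imwrite(f"pics/{n}0.png",f["image"][:,:,::-1])
    np.savez(f"{n}0.npz",**f)
    print(n,f["intrinsics"].round(1).tolist(),f["T"].round(3).tolist())
s=ctrl.sense();print(s, ctrl.tcp_to_tips)
E
```

```text
pics
scene [[394.6, 0.0, 283.3], [0.0, 394.6, 208.9], [0.0, 0.0, 1.0]] [[-0.258, 0.738, -0.624, 1099.795], [0.966, 0.202, -0.161, 129.703], [0.007, -0.644, -0.765, 733.121], [0.0, 0.0, 0.0, 1.0]]
top [[432.0, 0.0, 281.8], [0.0, 432.0, 206.8], [0.0, 0.0, 1.0]] [[0.014, -0.994, 0.11, 435.86], [-1.0, -0.011, 0.021, -10.933], [-0.019, -0.111, -0.994, 996.243], [0.0, 0.0, 0.0, 1.0]]
wrist [[372.0, 0.0, 280.2], [0.0, 372.0, 216.1], [0.0, 0.0, 1.0]] [[0.433, 0.869, 0.241, 175.945], [0.901, -0.417, -0.117, 526.022], [-0.002, 0.268, -0.964, 372.47], [0.0, 0.0, 0.0, 1.0]]
{'t': 0.15, 'joint_positions': array([ 1.03838478e+00,  3.51117791e-01,  1.65225682e+00, -1.74858273e-07,
        1.13908766e+00, -8.45795114e-02]), 'joint_velocities': array([-0.00179369, -0.00122411, -0.00081339, -0.0010593 , -0.00170784,
        0.00010303]), 'effort': array([ 2.98819214e-03, -5.06248212e+01, -2.91504943e+01,  3.95341931e-05,
        3.35004326e-03,  8.68648300e-06]), 'tcp_pos': array([238.00942039, 495.58547209, 252.88686705]), 'ee_rot': array([-6.97530533e-01, -3.06290644e+00,  1.30147759e-03]), 'force': array([-0.30568793,  0.28717581, -0.76794851]), 'torque': array([ 0.02607102,  0.01154486, -0.00896538]), 'width': 0.9970742221836808} 22.0
```

View pics/top0.png

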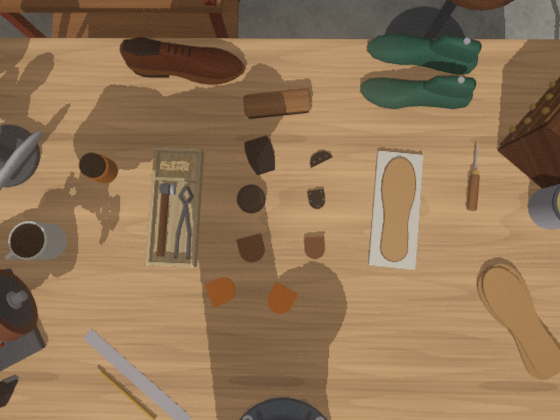

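View pics/scene0.png

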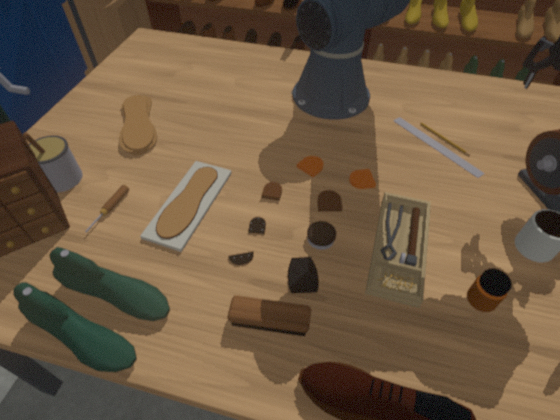

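View pics/wrist0.png

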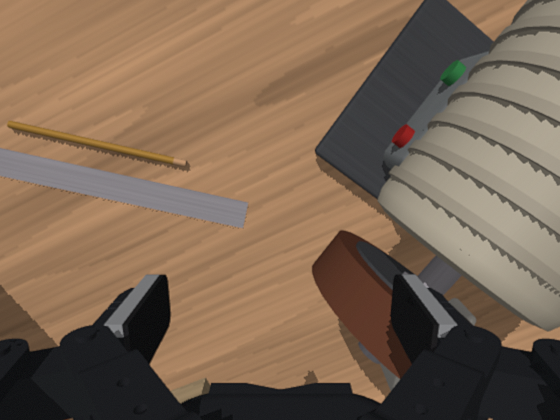

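```bash
python3 - <<'E'
import cv2,numpy as np
a=cv2.imread("pics/top0.png")[130:320,190:430]
cv2.imwrite("pics/top0c.png",cv2.resize(np.clip(a*1.6,0,255).astype(np.uint8),None,fx=3.3,fy=3.1,interpolation=cv2.INTER_CUBIC))
a=cv2.imread("pics/scene0.png")[150:300,130:390]
cv2.imwrite("pics/scene0c.png",cv2.resize(np.clip(a*1.6,0,255).astype(np.uint8),None,fx=3,fy=3,interpolation=cv2.INTER_CUBIC))
E
```

```text
(no output)
```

View pics/top0c.png

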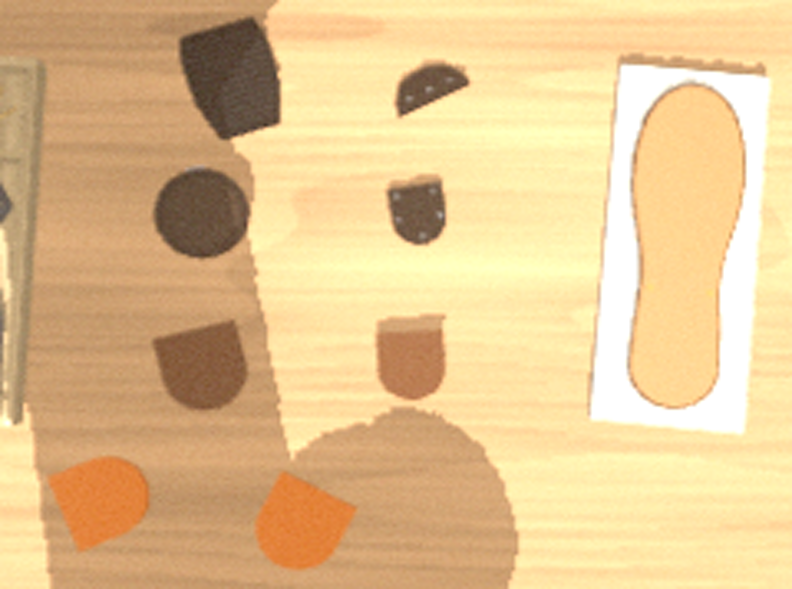

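View pics/scene0c.png

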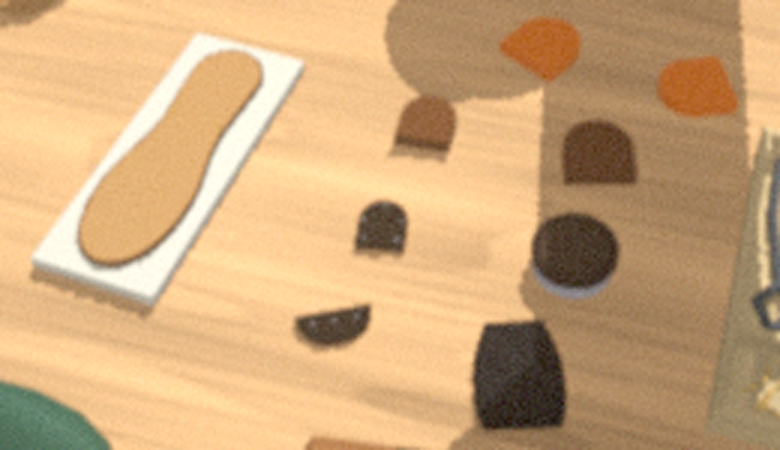

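```bash
cat > h.py <<'E'
import cv2,numpy as np
from scipy.spatial.transform import Rotation as R
def ray(f,uv,z):
    """pixels Nx2 -> world points on plane z"""
    K,T=f["intrinsics"],f["T"]; uv=np.atleast_2d(uv).astype(float)
    d=np.c_[uv,np.ones(len(uv))]@np.linalg.inv(K).T@T[:3,:3].T
    o=T[:3,3]; return o+d*((z-o[2])/d[:,2])[:,None]
def proj(f,p):
    p=np.atleast_2d(p).astype(float);T=f["T"]
    c=(p-T[:3,3])@T[:3,:3]; q=c@f["intrinsics"].T
    return q[:,:2]/q[:,2:]
def tri(fs,uvs):
    """least squares meeting point of rays"""
    A=np.zeros((3,3));b=np.zeros(3)
    for f,uv in zip(fs,uvs):
        d=f["T"][:3,:3]@np.linalg.inv(f["intrinsics"])@np.r_[uv,1.];d/=np.linalg.norm(d)
        M=np.eye(3)-np.outer(d,d);A+=M;b+=M@f["T"][:3,3]
    return np.linalg.solve(A,b)
E
python3 - <<'E'
from h import *
f=dict(np.load("top0.npz")); g=dict(np.load("scene0.npz"));w=dict(np.load("wrist0.npz"))
for n,uv,z in [("half",(260,155),6),("tin",(251,198),25),("base",(251,249),12),("small",(315,247),12),("top",(317,199),7),("toe",(321,159),6),("board",(397,210),12),("jar",(97,168),70),("awl",(474,180),10),("brush",(276,103),45)]:
    print(n,ray(f,uv,z).round(0))
for n,uv in [("b",[(378,149),(423,154),(416,269),(370,265)])]:
    P=ray(f,uv,12);print(P.round(0))
# wrist cam in tool
Rt=R.from_rotvec([-6.97530533e-01,-3.06290644e+00,1.3e-3]).as_matrix();t=np.array([238.0,495.6,252.9])
T=w["T"];print(Rt.round(3));print((Rt.T@T[:3,:3]).round(3),(Rt.T@(T[:3,3]-t)).round(1))
E
```

```text
half [[667.  62.   6.]]
tin [[563.  79.  25.]]
base [[448.  78.  12.]]
small [[454. -67.  12.]]
top [[565. -71.   7.]]
toe [[659. -80.   6.]]
board [[ 541. -253.   12.]]
jar [[620. 415.  70.]]
awl [[ 612. -431.   10.]]
brush [[779.  25.  45.]]
[[ 683. -212.   12.]
 [ 672. -315.   12.]
 [ 408. -294.   12.]
 [ 416. -191.   12.]]
[[-0.901  0.433 -0.   ]
 [ 0.433  0.901 -0.001]
 [ 0.    -0.001 -1.   ]]
[[ 0.    -0.963 -0.268]
 [ 1.     0.    -0.001]
 [ 0.001 -0.268  0.963]] [  69.1    0.4 -119.6]
```

Request:
move_arm(series="0 -17 -23.5 0 -0.22;0 -35 -47 0 -0.448;0 -35 -47 0 -0.448;0 -35 -47 0 -0.448;0 -35 -47 0 -0.448;0 -35 -47 0 -0.448;0 -35 -47 0 -0.448;0 -35 -47 0 -0.448;0 -35 -47 0 -0.448;0 -35 -47 0 -0.448;0 -35 -47 0 -0.448;0 -35 -47 0 -0.448;0 -35 -47 0 -0.448;0 -35 -47 0 -0.448;0 -35 -47 0 -0.448;0 -35 -47 0 -0.448;0 -35 -47 0 -0.448")

```text
t: 1.85
tcp_pos: [350.1, -78.6, 253.3]
ee_rot: [-0.003, 3.141, -0.0]
force: [0.5, 0.0, -0.0]
width: 0.998
```

```bash
cat >> h.py <<'E'
def snap(cam,name):
    from cell import ctrl, grab_frame
    f=grab_frame(cam); s=ctrl.sense(); f["tcp"]=s["tcp_pos"];f["rot"]=s["ee_rot"]
    np.savez(name+".npz",**f); cv2.imwrite(f"pics/{name}.png",f["image"][:,:,::-1]); return f
def load(name): return dict(np.load(name+".npz"))
E
python3 -c "
from h import *
f=snap('wrist','w1');print(f['tcp'],f['T'][:3,3])"
```

```text
[350.10501992 -78.74962779 253.35450625] [281.26783482 -77.76710853 372.98026511]
```

View pics/w1.png

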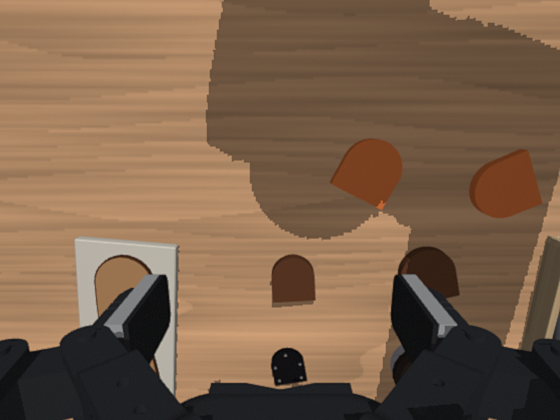

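Request:
move_arm(series="0 -5 0 0 0;0 -10 0 0 0;0 -14 0 0 0;0 -14 0 0 0;0 -14 0 0 0")

```text
t: 2.4
tcp_pos: [490.1, -78.8, 252.7]
ee_rot: [0.002, -3.14, -0.001]
force: [-0.4, -0.3, 0.2]
width: 1.002
```

```bash
python3 -c "
from h import *
f=snap('wrist','w2');print(f['tcp'],f['T'][:3,3])"
```

```text
[489.47012453 -78.90680455 252.93856045] [421.44821415 -77.96430587 372.42329431]
```

View pics/w2.png

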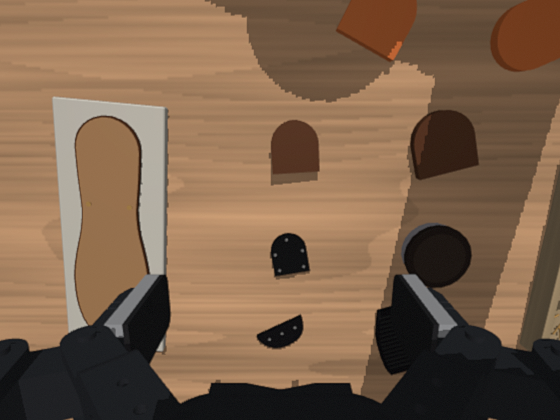

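Request:
move_arm(series="0 -5 0 0 0;0 -10 0 0 0;0 -13 0 0 0;0 -13 0 0 0;0 -13 0 0 0")

```text
t: 2.95
tcp_pos: [619.2, -79.3, 253.1]
ee_rot: [0.0, -3.141, -0.0]
force: [-0.1, 0.3, 0.4]
width: 1.002
```

```bash
python3 -c "
from h import *
f=snap('wrist','w3');print(f['tcp'],f['T'][:3,3])"
```

```text
[618.86972678 -79.32053316 253.41457124] [550.50629351 -78.32994091 372.86023693]
```

View pics/w3.png

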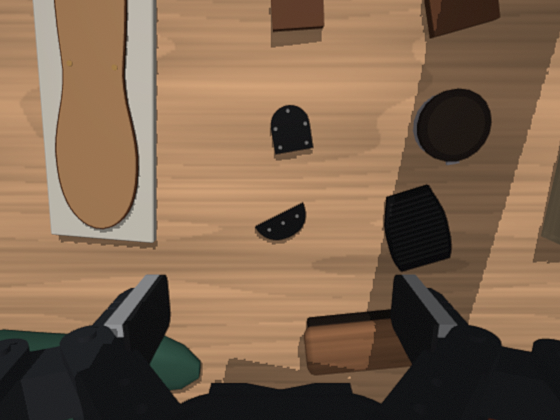

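Request:
move_arm(series="0 -4 0 0 0;0 -8 0 0 0;0 -11 0 0 0;0 -11 0 0 0;0 -11 0 0 0")

```text
t: 3.5
tcp_pos: [729.1, -79.5, 253.2]
ee_rot: [0.0, -3.141, -0.0]
force: [0.8, -0.6, 0.4]
width: 1.001
```

```bash
python3 -c "
from h import *
f=snap('wrist','w4');print(f['tcp'],f['T'][:3,3])"
```

```text
[728.9236296  -79.47676508 253.64561521] [660.45742323 -78.48853829 372.97305885]
```

View pics/w4.png

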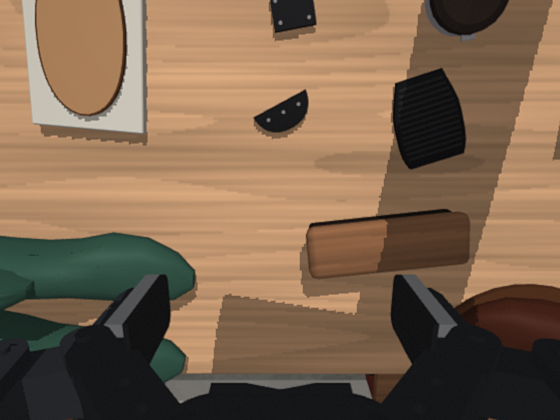

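```bash
python3 - <<'E'
from h import *
rows=[]
for n,c in [("w2",(295,148)),("w2",(445,143)),("w2",(290,255)),("w3",(290,130)),("w3",(281,222)),("w4",(281,112)),("w3",(419,228)),("w4",(429,118)),]:
    im=load(n)["image"];x,y=c
    a=im[max(0,y-45):y+45,x-45:x+45,::-1]
    a=cv2.copyMakeBorder(a,0,90-a.shape[0],0,90-a.shape[1],cv2.BORDER_CONSTANT)
    rows.append(cv2.resize(np.clip(a*2.0,0,255).astype(np.uint8),(200,200),interpolation=cv2.INTER_NEAREST))
cv2.imwrite("pics/crops1.png",np.vstack([np.hstack(rows[:4]),np.hstack(rows[4:])]))
E
```

```text
(no output)
```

View pics/crops1.png

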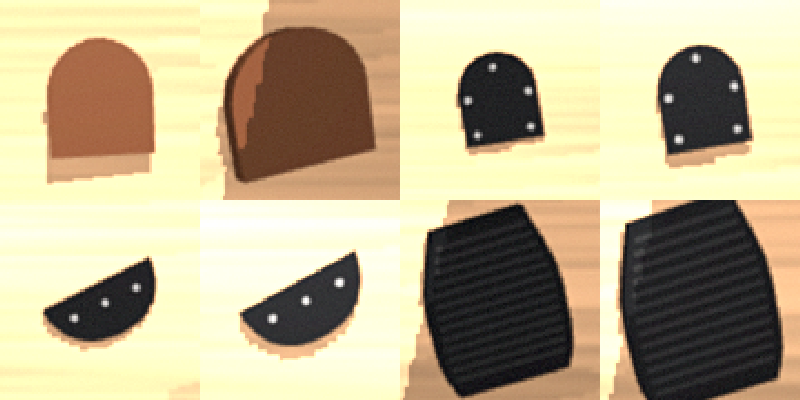

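```bash
cat >> h.py <<'E'
def seg(im,c,kind,half=60):
    """mask blob at pixel c: 'black' or 'brown'(vs wood, shadowed ok)"""
    hsv=cv2.cvtColor(im,cv2.COLOR_RGB2HSV); g=im.max(2)
    if kind=="black": m=(g<52)
    else:
        m=((hsv[...,1]>100)&(im[...,2]<62)&(g<132))
    m=m.astype(np.uint8)*255
    roi=np.zeros_like(m);x,y=c;roi[max(0,y-half):y+half,max(0,x-half):x+half]=255
    m&=roi
    m=cv2.morphologyEx(m,cv2.MORPH_OPEN,np.ones((3,3),np.uint8))
    cs,_=cv2.findContours(m,cv2.RETR_EXTERNAL,cv2.CHAIN_APPROX_NONE)
    cs=[k for k in cs if cv2.pointPolygonTest(k,(float(x),float(y)),False)>=0] or cs
    return max(cs,key=cv2.contourArea)
E
python3 - <<'E'
from h import *
for n,c in [("w2",(295,148)),("w2",(445,143)),("w1",(293,280)),("w2",(295,178)),("w2",(465,170)),("w2",(350,150)),("w2",(455,185)),("w2",(420,150))]:
    im=load(n)["image"];print(n,c,im[c[1],c[0]])
J=[("top","w2",(290,255),"black"),("top","w3",(290,130),"black"),("toe","w3",(281,222),"black"),("toe","w4",(281,112),"black"),("half","w3",(419,228),"black"),("half","w4",(429,118),"black"),("small","w1",(293,280),"brown"),("small","w2",(295,148),"brown"),("base","w2",(445,143),"brown"),("base","w1",(430,270),"brown")]
out=[]
for p,n,c,k in J:
    im=load(n)["image"];ct=seg(im,c,k);o=np.clip(im[:,:,::-1]*1.8,0,255).astype(np.uint8).copy()
    big=cv2.resize(o,None,fx=3,fy=3,interpolation=cv2.INTER_NEAREST)
    cv2.drawContours(big,[ct*3+1],-1,(0,255,0),1)
    x,y=c[0]*3,c[1]*3
    a=big[max(0,y-100):y+100,max(0,x-80):x+80]
    out.append(cv2.copyMakeBorder(a,0,200-a.shape[0],0,160-a.shape[1],cv2.BORDER_CONSTANT))
    print(p,n,cv2.contourArea(ct),cv2.minAreaRect(ct))
cv2.imwrite("pics/seg1.png",np.vstack([np.hstack(out[:5]),np.hstack(out[5:])]))
E
```

```text
w2 (295, 148) [83 51 33]
w2 (445, 143) [50 31 19]
w1 (293, 280) [83 50 32]
w2 (295, 178) [112  87  65]
w2 (465, 170) [106  82  62]
w2 (350, 150) [169 130  97]
w2 (455, 185) [108  84  62]
w2 (420, 150) [83 50 34]
top w2 1180.0 ((288.3108215332031, 253.3648681640625), (39.948951721191406, 35.01698303222656), 80.53767395019531)
top w3 1445.0 ((290.0946044921875, 128.0675811767578), (45.53852081298828, 37.97616958618164), 80.53767395019531)
toe w3 972.5 ((283.9000244140625, 225.30003356933594), (23.702320098876953, 52.32398986816406), 63.43495178222656)
toe w4 1170.5 ((285.23492431640625, 115.16443634033203), (26.452030181884766, 57.77680587768555), 61.55707550048828)
half w3 4305.5 ((415.6101989746094, 227.24441528320312), (76.79458618164062, 63.52363967895508), 73.85565948486328)
half w4 5427.0 ((426.5516052246094, 118.26512908935547), (87.33492279052734, 71.04910278320312), 72.6459732055664)
small w1 1779.5 ((292.32806396484375, 277.88916015625), (47.75541305541992, 43.18916320800781), 87.27368927001953)
small w2 2234.5 ((293.5, 147.0), (54.0, 49.0), 90.0)
base w2 6371.0 ((456.321044921875, 145.34523010253906), (96.55508422851562, 82.00588989257812), 0.8303154110908508)
base w1 2243.5 ((443.9235534667969, 272.0019836425781), (92.19493865966797, 51.45960998535156), 4.844000816345215)
```

View pics/seg1.png

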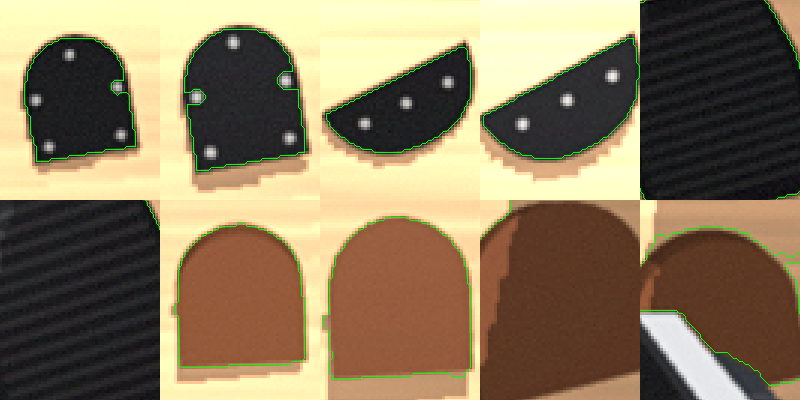

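Request:
move_arm(series="0 4 -5 0 0;0 8 -9 0 0;0 13 -13 0 0;0 13 -17.4 0 0;0 13 -17.4 0 0;0 13 -17.4 0 0;0 13 -17.4 0 0")

```text
t: 4.25
tcp_pos: [599.4, -253.1, 254.0]
ee_rot: [0.001, 3.141, 0.0]
force: [-0.0, 0.5, -0.5]
width: 1.0
```

```bash
python3 -c "
from h import *
f=snap('wrist','s1');print(f['tcp'],f['T'][:3,3])"
```

```text
[ 599.84981367 -252.4382566   253.77819523] [ 530.52927508 -252.03310184  373.56576305]
```

Request:
move_arm(series="0 5 0 0 0;0 6 0 0 0;0 6 0 0 0;0 6 0 0 0")

```text
t: 4.7
tcp_pos: [541.2, -252.8, 254.0]
ee_rot: [-0.002, 3.14, -0.001]
force: [-0.3, -0.5, 0.1]
width: 1.006
```

```bash
python3 -c "
from h import *
f=snap('wrist','s2');print(f['tcp'],f['T'][:3,3])
a=load('s1')['image'];b=f['image']
cv2.imwrite('pics/s12.png',cv2.resize(np.hstack([a[:,100:460],b[:,100:460]])[...,::-1],(800,466)))"
```

```text
[ 541.3508368  -252.94938478  253.72822489] [ 472.23730981 -251.86962945  373.48917986]
```

View pics/s12.png

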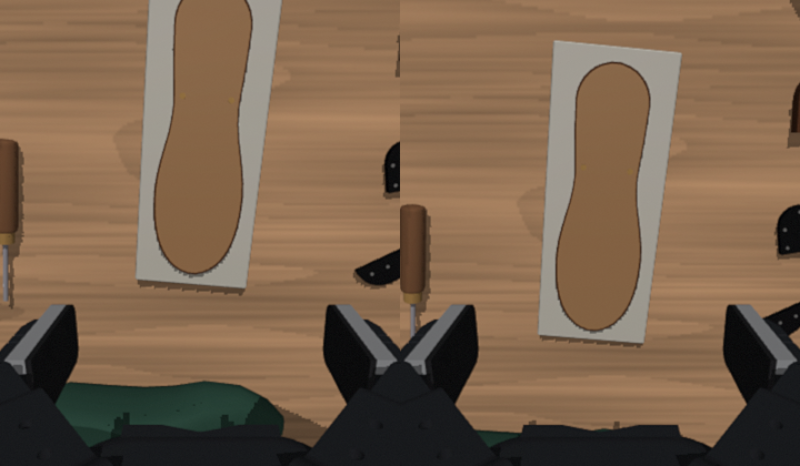

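```bash
python3 - <<'E'
from h import *
def leather(f,c):
    im=f["image"].astype(int)
    white=((im.max(2)-im.min(2))<45)&(im.max(2)>110)
    hull=None
    cs,_=cv2.findContours((white*255).astype(np.uint8),cv2.RETR_EXTERNAL,cv2.CHAIN_APPROX_NONE)
    b=max(cs,key=cv2.contourArea)
    bm=np.zeros(white.shape,np.uint8);cv2.drawContours(bm,[cv2.convexHull(b)],-1,255,-1)
    l=((bm>0)&~white).astype(np.uint8)*255
    l=cv2.morphologyEx(cv2.erode(l,np.ones((1,1))),cv2.MORPH_OPEN,np.ones((5,5),np.uint8))
    cs,_=cv2.findContours(l,cv2.RETR_EXTERNAL,cv2.CHAIN_APPROX_NONE)
    return max(cs,key=cv2.contourArea),b
for n in ["s1","s2"]:
    f=load(n);l,b=leather(f,None)
    q=cv2.approxPolyDP(cv2.convexHull(b),8,True)[:,0]
    print(n,"board corners px",q.tolist(),cv2.contourArea(l))
    for z in (12,):
        print(ray(f,q,z).round(1)[:,:2].tolist())
    P=ray(f,l[:,0],17)[:,:2].astype(np.float32)
    r=cv2.minAreaRect(P);print("minrect",r)
    if n=="s2":
        # slices: axis from PCA then refine by widths mid-points
        a=np.deg2rad(-5)
        c=P.mean(0)
        for it in range(5):
            u=np.array([np.cos(a),np.sin(a)]);v=np.array([-u[1],u[0]])
            s=P@u;t=P@v;lo,hi=s.min(),s.max()
            S=np.arange(lo+12,hi-12,4);M=[]
            for x in S:
                k=abs(s-x)<1.5
                M.append((t[k].max()+t[k].min())/2 if k.sum()>1 else np.nan)
            M=np.array(M);ok=~np.isnan(M)
            p=np.polyfit(S[ok],M[ok],1);a+=np.arctan(p[0])
        # lateral mid
        u=np.array([np.cos(a),np.sin(a)]);v=np.array([-u[1],u[0]]);s=P@u;t=P@v
        mid=np.mean(M[ok]);print("yaw deg",np.rad2deg(a),"len",s.max()-s.min(),"res",np.std(M[ok]-np.polyval(p,S[ok])))
        print("centre",((s.max()+s.min())/2)*u+mid*v,"width",t.max()-t.min())
E
```

```text
s1 board corners px [[353, 0], [321, 258], [222, 251], [234, 0]] 16377.0
[[436.3, -188.9], [676.4, -209.7], [668.6, -312.5], [436.3, -292.2]]
minrect ((550.1072998046875, -252.94815063476562), (77.45804595947266, 227.1122589111328), 88.23052978515625)
s2 board corners px [[239, 36], [353, 48], [318, 309], [224, 301]] 14959.5
[[407.0, -288.9], [416.7, -187.1], [677.7, -210.9], [668.2, -312.5]]
minrect ((543.4697265625, -252.8058624267578), (76.90066528320312, 239.60845947265625), 88.41145324707031)
yaw deg -5.057934056133646 len 240.3495944994736 res 0.20536703316957475
centre [ 543.45903424 -250.05793311] width 77.32926201530881
```

```bash
python3 - <<'E'
from h import *
a,b=load("s1"),load("s2")
print(tri([a,b],[(321,258),(318,309)]),tri([a,b],[(222,251),(224,301)]))
# match leather toe & yellow marks by template tracking (cv2 optical flow)
ga,gb=[cv2.cvtColor(x["image"],cv2.COLOR_RGB2GRAY) for x in (a,b)]
# leather toe tip lowest edge rows
for n,f in (("s1",a),("s2",b)):
    im=f["image"].astype(int); hsv=cv2.cvtColor(f["image"],cv2.COLOR_RGB2HSV)
    m=(hsv[...,1]>135)&(im[...,2]<110); 
    col=range(262,285)
# yellow marks
    y=(hsv[...,0]>18)&(hsv[...,0]<30)&(hsv[...,1]>130)
    ys=np.argwhere(y[:,150:400]);print(n,len(ys))
    cs,_,st,ce=cv2.connectedComponentsWithStats(y.astype(np.uint8))
    print([(s[4],c.round(1).tolist()) for s,c in zip(st,ce) if 2<s[4]<200])
pts=np.float32([[262,90],[310,93],[275,247],[240,130],[316,150],[240,200]]).reshape(-1,1,2)
g0=pts+np.float32([0,50]);q,st,e=cv2.calcOpticalFlowPyrLK(ga,gb,pts,g0.copy(),winSize=(15,15),maxLevel=0,flags=cv2.OPTFLOW_USE_INITIAL_FLOW)
for p,r,s in zip(pts[:,0],q[:,0],st): print(p,r,s,tri([a,b],[p,r]).round(1))
E
```

```text
[ 672.94752316 -211.2877988    20.39362569] [ 669.38026869 -312.84432221    9.87486841]
s1 0
[]
s2 0
[]
[262.  90.] [263.06897 154.84775] [1] [ 510.9 -268.4   20.6]
[310.  93.] [310.75488 144.31204] [1] [ 508.8 -217.   -74.5]
[275. 247.] [275.4435  297.57257] [1] [ 664.5 -257.3   11.1]
[240. 130.] [242.08934 187.8247 ] [1] [ 547.  -291.4   -1.8]
[316. 150.] [314.13528 206.573  ] [1] [ 5.663e+02 -2.167e+02 -5.000e-01]
[240. 200.] [241.45271 253.7263 ] [1] [ 615.3 -292.7    8. ]
```

```bash
sed -i 's/hsv\[...,1\]>100)&(im\[...,2\]<62)/hsv[...,1]>128)\&(im[...,2]<62)/' h.py; cat >> h.py <<'E'
def nails(f,c,half=45):
    g=f["image"].min(2);x,y=c;m=np.zeros_like(g);m[max(0,y-half):y+half,x-half:x+half]=1
    ct=seg(f["image"],c,"black",half);k=np.zeros_like(g);cv2.drawContours(k,[cv2.convexHull(ct)],-1,1,-1)
    k=cv2.erode(k,np.ones((3,3),np.uint8))
    w=np.where((k*m)>0,np.clip(g.astype(float)-60,0,None),0)
    n,l,st,ce=cv2.connectedComponentsWithStats((w>0).astype(np.uint8))
    out=[]
    for i in range(1,n):
        yy,xx=np.nonzero(l==i);ww=w[yy,xx];out.append([(xx*ww).sum()/ww.sum(),(yy*ww).sum()/ww.sum()])
    return np.array(out)
def pose(f,c,kind,z,half=60):
    """straight edge-aligned rectangle on plane z: centre, sizes, yaw candidates"""
    ct=seg(f["image"],c,kind,half);P=ray(f,ct[:,0],z)[:,:2].astype(np.float32)
    (cx,cy),(a,b),th=cv2.minAreaRect(P)
    # outward by half pixel is added to sizes already by caller
    th=(th+45)%90-45; U=np.array([np.cos(np.deg2rad(th)),np.sin(np.deg2rad(th))]);V=np.array([-U[1],U[0]])
    s=P@U;t=P@V
    return np.array([cx,cy]),np.ptp(s),np.ptp(t),th
E
python3 - <<'E'
from h import *
for p,views,z,k in [("toe",[("w3",(281,222)),("w4",(281,112))],6,"black"),("top",[("w2",(290,255)),("w3",(290,130))],7,"black"),("half",[("w3",(419,228)),("w4",(429,118))],6,"black"),("small",[("w1",(293,280)),("w2",(295,148))],12,"brown"),("base",[("w2",(445,143))],12,"brown")]:
    fs=[load(n) for n,_ in views]
    for f,(n,c) in zip(fs,views): print(p,n,*[np.round(q,2) for q in pose(f,c,k,z)])
    if p in("toe","top"):
        N=[nails(f,c) for f,(n,c) in zip(fs,views)];print([len(x) for x in N])
        for n0,(n,c) in zip(N,views): print(n0.round(1).tolist())
        if len(N[0])==len(N[1]):
            for q,r in zip(N[0],N[1]): print(tri(fs,[q,r]).round(1))
E
```

```text
toe w3 [661.87 -74.45] 25.33 54.07 27.42
toe w4 [662.65 -74.3 ] 24.52 54.09 27.42
[3, 3]
[[296.5, 215.7], [282.7, 222.6], [268.9, 229.4]]
[[298.0, 103.6], [283.0, 111.6], [268.1, 119.6]]
[651.7 -61.7   5.4]
[659.  -75.9   5.4]
[666.4 -90.1   5.3]
top w2 [563.13 -69.21] 44.56 36.72 10.01
top w3 [564.51 -68.81] 42.57 36.51 9.41
[5, 5]
[[286.1, 239.4], [302.1, 250.2], [274.9, 254.7], [303.2, 266.2], [279.2, 270.2]]
[[287.3, 110.4], [304.8, 123.1], [275.1, 128.6], [306.1, 142.2], [279.8, 147.1]]
[547.9 -71.6   5.4]
[559.6 -54.8   6. ]
[564.8 -83.3   5.8]
[577.6 -53.3   6.3]
[582.2 -78.8   6.3]
half w3 [665.02  61.77] 84.81 63.77 18.04
half w4 [666.2   61.84] 83.17 64.52 17.91
small w1 [449.69 -64.23] 52.99 44.82 1.52
small w2 [452.06 -64.37] 49.49 44.96 2.77
base w2 [447.4   76.66] 60.06 60.74 14.61
```

```bash
cat >> h.py <<'E'
def go(x,y,z,ydeg):
    """tool shift (cm) and twist to bring TCP to x,y,z with tool y axis at world angle ydeg (mod 180, nearest)"""
    from cell import ctrl
    s=ctrl.sense();Rt=R.from_rotvec(s["ee_rot"]).as_matrix()
    d=Rt.T@(np.array([x,y,z])-s["tcp_pos"])/10
    cur=np.rad2deg(np.arctan2(Rt[1,1],Rt[0,1]));dy=(ydeg-cur+180)%360-180
    print("now",s["tcp_pos"].round(2),"yang",cur.round(2),"j6",s["joint_positions"][5].round(2),"w",round(s["width"],3),"F",s["force"].round(1),"t",round(s["t"],2))
    print("MOVE dx dy dz",d.round(3),"twist",round(-np.deg2rad(dy),4))
E
python3 -c "
from h import *
go(662.3,-74.4,75,27.4)"
```

```text
now [ 541.35 -252.95  253.73] yang 90.07 j6 -2.09 w 1.0 F [-0.2 -0.1 -0.8] t 4.75
MOVE dx dy dz [-12.093  17.85   17.879] twist 1.0937
```

Request:
move_arm(series="0 -4 6 0 0.15;0.4 -8 12 4 0.3;0.4 -12.1 17.85 8 0.45;0.4 -12.1 17.85 12 0.6;0.4 -12.1 17.85 17.9 0.75;0.4 -12.1 17.85 17.9 0.9;0.4 -12.1 17.85 17.9 1.094;0.4 -12.1 17.85 17.9 1.094;0.4 -12.1 17.85 17.9 1.094;0.4 -12.1 17.85 17.9 1.094;0.4 -12.1 17.85 17.9 1.094")

```text
t: 5.85
tcp_pos: [661.6, -74.8, 74.7]
ee_rot: [1.631, 2.684, 0.001]
force: [-0.3, -0.2, 0.3]
width: 0.6
```

```bash
python3 -c "
from h import *
snap('wrist','t1')
go(662.3,-74.4,35,27.4)"
```

```text
now [661.46 -74.9   74.75] yang 27.39 j6 -0.66 w 0.595 F [ 0.4 -0.1 -0.2] t 5.9
MOVE dx dy dz [0.008 0.095 3.975] twist -0.0001
```

View pics/t1.png

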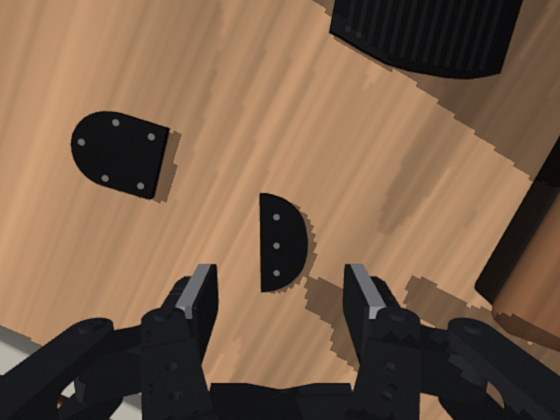

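```bash
python3 -c "
from h import *
f=load('t1');print(*pose(f,(290,240),'black',6))
N=nails(f,(284,243),55);print(ray(f,N,6).round(1))
print(f['tcp'],proj(f,[[662.3,-74.4,6]]))"
```

```text
[662.22833252 -73.06334686] 25.168793203420137 55.69555301770595 27.60150146484375
[[651.7 -61.5   6. ]
 [659.1 -75.7   6. ]
 [666.4 -89.9   6. ]]
[661.4637303  -74.90368949  74.74905718] [[282.54078882 245.91799067]]
```

Request:
move_arm(series="0.4 0.05 0.1 2 0;0.4 0.05 0.1 4 0;0.4 0.05 0.1 4.5 0;0.4 0.05 0.1 4.7 0", grip_force=40)

```text
t: 6.3
tcp_pos: [661.7, -74.0, 27.2]
ee_rot: [-1.633, -2.683, 0.0]
force: [-0.9, 0.3, -0.0]
width: 0.596
```

Request:
move_arm(series="0.4 0 0 0.15 0;0.4 0 0 0.3 0")

```text
t: 6.5
tcp_pos: [662.3, -74.1, 25.2]
ee_rot: [1.633, 2.682, 0.001]
force: [-0.2, -0.2, 0.2]
width: 0.601
```

Request:
move_arm(series="0.5 0 0 0.13 0;0.6 0 0 0.13 0;0.7 0 0 0.13 0;0.8 0 0 0.13 0;0.9 0 0 0.13 0;0.9 0 0 0.13 0;0.9 0 0 0.13 0;0.9 0 0 0.13 0", grip_force=40)

```text
t: 7.3
tcp_pos: [662.0, -74.0, 23.4]
ee_rot: [1.634, 2.683, 0.0]
force: [-2.2, -0.3, 6.2]
width: 0.285
```

Request:
move_arm(series="0.9 0 0 -0.5 0;0.9 0 0 -1.5 0;0.9 0 0 -3 0;0.9 0 0 -5 0;0.9 0 0 -8 0;0.9 0 0 -8 0")

```text
t: 7.9
tcp_pos: [664.0, -74.3, 108.4]
ee_rot: [1.63, 2.677, 0.004]
force: [1.0, 0.4, -0.0]
width: 0.286
```

```bash
python3 -c "
from h import *
snap('wrist','t2')
go(646.8,-259.2,60,-5.1)"
```

```text
now [662.99 -74.16 106.1 ] yang 27.33 j6 -0.66 w 0.286 F [-0.2 -0.4 -0.2] t 7.95
MOVE dx dy dz [-15.681  -9.952   4.618] twist 0.5661
```

View pics/t2.png

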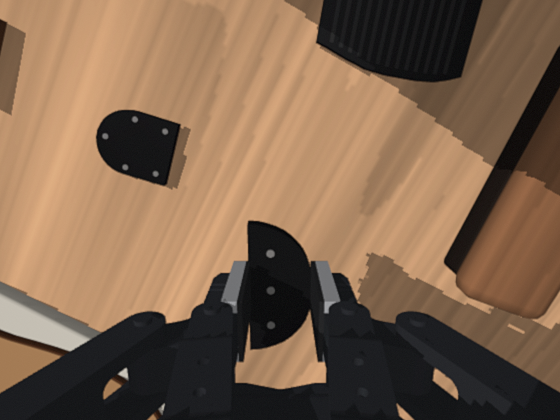

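```bash
cat >> h.py <<'E'
def totool(f,P):
    return (np.atleast_2d(P)-f["tcp"])@R.from_rotvec(f["rot"]).as_matrix()
E
python3 -c "
from h import *
f=snap('wrist','t3');print(f['tcp'])
N=nails(f,(290,270),75);print(N.round(1))
P=ray(f,N,f['tcp'][2]-17.5);print(P.round(1),totool(f,P).round(2))
go(646.8,-259.2,60,-5.1)"
```

```text
[662.12753417 -73.99250459 104.38641859]
[[235.2 270.1]
 [325.1 282.5]
 [270.  253.4]
 [270.3 290.1]
 [352.  290. ]
 [356.1 297. ]
 [303.  334. ]
 [270.5 324.8]
 [248.2 337.4]]
[[ 642.9  -75.7   86.9]
 [ 677.9  -63.9   86.9]
 [ 652.1  -62.8   86.9]
 [ 659.6  -77.2   86.9]
 [ 689.3  -61.7   86.9]
 [ 692.5  -63.7   86.9]
 [ 681.2  -89.1   86.9]
 [ 666.9  -91.5   86.9]
 [ 661.2 -101.2   86.9]] [[  7.31 -17.87  17.46]
 [  1.78  18.63  17.53]
 [ 14.51  -3.78  17.48]
 [ -1.61  -3.75  17.5 ]
 [ -1.59  29.77  17.55]
 [ -4.78  31.63  17.55]
 [-22.17   9.98  17.54]
 [-17.7   -3.81  17.52]
 [-23.74 -13.35  17.51]]
now [662.13 -73.99 104.39] yang 27.33 j6 -0.66 w 0.282 F [ 0.1  0.3 -0.4] t 8.0
MOVE dx dy dz [-15.744  -9.873   4.443] twist 0.5661
```

Request:
move_arm(series="0.9 -4 -2.5 0 0.14;0.9 -8 -5 0 0.28;0.9 -12 -7.5 0 0.42;0.9 -14.5 -9.2 1.5 0.52;0.9 -15.6 -9.87 3 0.566;0.9 -15.6 -9.87 4.4 0.566;0.9 -15.6 -9.87 4.4 0.566;0.9 -15.6 -9.87 4.4 0.566")

```text
t: 8.8
tcp_pos: [645.9, -256.1, 58.5]
ee_rot: [-2.314, -2.123, 0.0]
force: [0.6, 1.8, -0.1]
width: 0.278
```

```bash
python3 -c "
from h import *
f=snap('wrist','t4')
go(646.9,-257.6,42,-5.1)"
```

```text
now [ 646.27 -256.34   59.33] yang -4.93 j6 -0.36 w 0.285 F [0.9 1.3 0.7] t 8.85
MOVE dx dy dz [-0.12   0.073  1.733] twist 0.0029
```

View pics/t4.png

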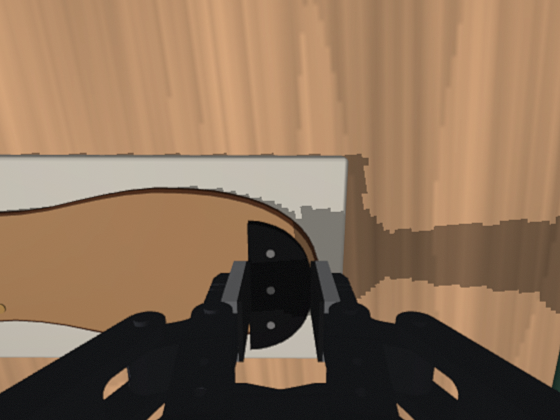

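Request:
move_arm(series="0.9 -0.1 0.05 1 0;0.9 -0.1 0.05 1.6 0;0.9 -0.1 0.05 1.6 0;0.9 -0.1 0.05 1.6 0")

```text
t: 9.25
tcp_pos: [646.1, -258.8, 42.8]
ee_rot: [-2.318, -2.12, 0.0]
force: [-0.2, 0.3, -0.1]
width: 0.282
```

```bash
python3 -c "
from h import *
go(646.9,-257.6,41,-5.1)"
```

```text
now [ 646.09 -258.78   42.84] yang -5.09 j6 -0.36 w 0.282 F [-0.2  0.3 -0.1] t 9.25
MOVE dx dy dz [0.125 0.07  0.184] twist 0.0002
```

Request:
move_arm(series="0.9 0.12 0.07 0.05 0;0.9 0.12 0.07 0.1 0;0.9 0.12 0.07 0.1 0")

```text
t: 9.55
tcp_pos: [647.0, -257.7, 42.1]
ee_rot: [2.318, 2.12, 0.0]
force: [0.6, 0.4, -0.3]
width: 0.286
```

```bash
python3 -c "
from h import *
go(646.9,-257.6,41,-5.1)"
```

```text
now [ 646.99 -257.74   42.11] yang -5.09 j6 -0.36 w 0.286 F [ 0.6  0.4 -0.3] t 9.55
MOVE dx dy dz [ 0.013 -0.01   0.111] twist 0.0001
```

Position is on target; step down to contact.

Request:
move_arm(series="0.9 0 0 0.08 0;0.9 0 0 0.08 0")

```text
t: 9.75
tcp_pos: [646.9, -257.8, 41.1]
ee_rot: [-2.318, -2.12, 0.0]
force: [0.5, 0.8, -0.1]
width: 0.281
```

Request:
move_arm(series="0.9 0 0 0.06 0;0.9 0 0 0.06 0")

```text
t: 9.95
tcp_pos: [646.9, -257.8, 40.5]
ee_rot: [-2.318, -2.12, 0.0]
force: [0.7, 0.2, -0.4]
width: 0.284
```

Request:
move_arm(series="0.9 0 0 0.05 0;0.9 0 0 0.05 0")

```text
t: 10.15
tcp_pos: [646.9, -257.8, 40.5]
ee_rot: [2.318, 2.12, 0.0]
force: [-2.0, -0.0, 3.9]
width: 0.283
```

Request:
move_arm(series="0.9 0 0 0.04 0;0.9 0 0 0.04 0")

```text
t: 10.35
tcp_pos: [646.9, -257.8, 40.4]
ee_rot: [2.318, 2.12, -0.0]
force: [-3.6, 1.6, 6.8]
width: 0.285
```

Request:
move_arm(series="0.68 0 0 -0.05 0;0.6 0 0 -0.05 0;0.5 0 0 -0.1 0;0.45 0 0 -0.2 0;0.4 0 0 -2 0;0.4 0 0 -5 0;0.4 0 0 -8 0;0.4 0 0 -8 0")

```text
t: 11.15
tcp_pos: [649.0, -258.8, 125.8]
ee_rot: [2.312, 2.115, 0.005]
force: [0.0, 0.5, 0.1]
width: 0.598
```

```bash
cat >> h.py <<'E'
C=np.array([543.2,-250.0]);A=np.deg2rad(-5.08);UV=np.array([[np.cos(A),np.sin(A)],[-np.sin(A),np.cos(A)]])
def tosole(P): return (np.atleast_2d(P)[:,:2]-C)@UV.T
E
python3 -c "
from h import *
f=snap('wrist','t5');print(f['tcp'])
"
```

```text
[ 648.11179687 -258.32006422  123.33361758]
```

View pics/t5.png

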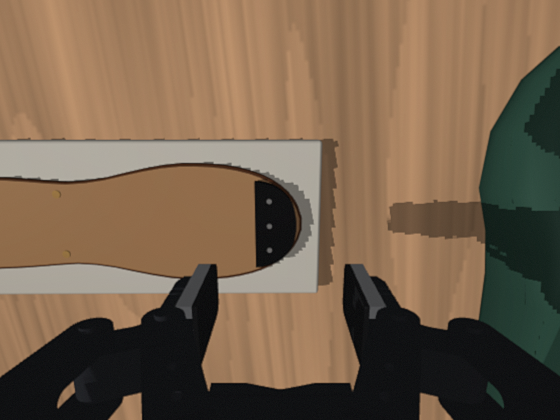

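```bash
python3 -c "
from h import *
f=load('t5')
N=nails(f,(275,222),50);print(N.round(1).tolist(),tosole(ray(f,N,23)).round(1).tolist())
im=f['image'].astype(int)
# leather edges (vs white) along image columns 160..240
for c in (120,180,240):
    col=im[:,c];white=((col.max(1)-col.min(1))<45)&(col.max(1)>110)
    idx=np.nonzero(white)[0];idx=idx[(idx>140)&(idx<300)]
    g=np.argmax(np.diff(idx));e=[[c,idx[g]+.5],[c,idx[g+1]-.5]]
    q=tosole(ray(f,e,17));print(c,e,q.round(1).tolist(),q[:,1].mean().round(2))
row=im[223];print([ (c,row[c].tolist()) for c in range(250,325,3)])
# toe tip
for r in (215,223,231): 
    row=im[r];white=((row.max(1)-row.min(1))<45)&(row.max(1)>95); i=np.nonzero(white[285:325])[0]; print(r,285+i[0], tosole(ray(f,[[285+i[0],r]],17)))
"

```

```text
[[268.7, 201.1], [269.0, 226.0], [269.1, 249.9]] [[98.9, 16.7], [98.9, 0.7], [98.9, -15.3]]
120 [[120, np.float64(173.5)], [120, np.float64(267.5)]] [[7.3, 32.9], [0.0, -29.7]] 1.6
180 [[180, np.float64(141.5)], [180, np.float64(141.5)]] [[45.6, 52.2], [45.6, 52.2]] 52.23
240 [[240, np.float64(166.5)], [240, np.float64(275.5)]] [[81.3, 37.1], [79.2, -35.7]] 0.71
[(250, [144, 108, 75]), (253, [146, 110, 76]), (256, [14, 13, 15]), (259, [15, 16, 16]), (262, [18, 16, 19]), (265, [12, 10, 13]), (268, [39, 39, 40]), (271, [18, 18, 19]), (274, [17, 13, 16]), (277, [17, 17, 19]), (280, [17, 17, 18]), (283, [16, 16, 16]), (286, [16, 13, 15]), (289, [20, 20, 20]), (292, [16, 17, 18]), (295, [23, 19, 18]), (298, [88, 65, 45]), (301, [66, 59, 53]), (304, [107, 105, 98]), (307, [107, 104, 98]), (310, [106, 104, 98]), (313, [128, 124, 116]), (316, [173, 169, 158]), (319, [99, 93, 86]), (322, [97, 76, 56])]
215 302 [[119.87255611   6.11785178]]
223 302 [[119.95713351   0.79211071]]
231 301 [[119.39725792  -4.59742915]]
```

```bash
python3 -c "
from h import *
go(665.6,61.8,95,-72)"

```

```text
now [ 648.11 -258.32  123.33] yang -5.1 j6 -0.36 w 0.596 F [-0.2  0.5 -0.1] t 11.2
MOVE dx dy dz [32.046 -1.117  2.771] twist 1.1676
```

Request:
move_arm(series="0.2 5 0 0 0.13;0 10 0 0 0.26;0 15 0 0 0.39;0 20 -0.5 0 0.52;0 25 -1 0 0.65;0 29 -1.1 1 0.78;0 32 -1.1 2 0.9;0 32 -1.1 2.8 1.05;0 32 -1.1 2.8 1.168;0 32 -1.1 2.8 1.168;0 32 -1.1 2.8 1.168")

```text
t: 12.3
tcp_pos: [664.3, 61.8, 91.7]
ee_rot: [-3.102, -0.496, 0.0]
force: [0.2, -0.0, -0.1]
width: 1.002
```

```bash
python3 -c "
from h import *
f=snap('wrist','h1');go(665.6,61.8,35,-72)"

```

```text
now [664.38  61.71  91.78] yang -71.85 j6 1.28 w 0.999 F [ 0.5  0.4 -0.1] t 12.35
MOVE dx dy dz [0.119 0.029 5.678] twist 0.0026
```

View pics/h1.png

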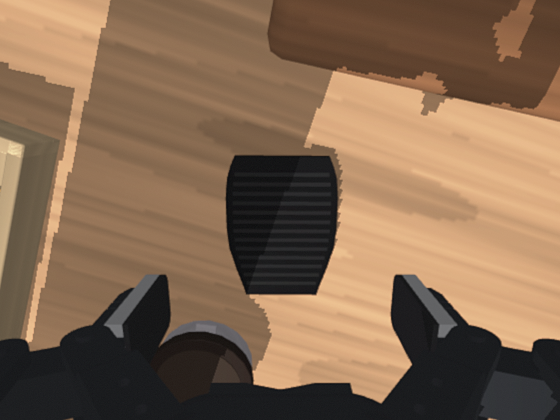

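```bash
python3 -c "
from h import *
f=load('h1')
print(*pose(f,(283,230),'black',6,90))
ct=seg(f['image'],(283,230),'black',90)
P=ray(f,ct[:,0],6)[:,:2]
for it,a in [(0,np.deg2rad(18))]:
  for k in range(4):
    u=np.array([np.cos(a),np.sin(a)]);v=np.array([-u[1],u[0]]);s=P@u;t=P@v
    S=np.arange(s.min()+4,s.max()-4,3);M=[];W=[]
    for x in S:
        q=abs(s-x)<1;M.append((t[q].max()+t[q].min())/2);W.append(np.ptp(t[q]))
    p=np.polyfit(S,M,1);a+=np.arctan(p[0])
print('yaw',np.rad2deg(a),'len',np.ptp(s),'W',np.round(W[::4],1),'c',((s.max()+s.min())/2*u+np.mean(M)*v))
print(ray(f,[(235,156),(331,156),(246,294),(316,293)],6).round(1))
"

```

```text
[666.8170166   63.26360321] 82.76117125086262 62.836060442612634 18.183929443359375
yaw 17.95359446693642 len 82.94780689222512 W [44.2 52.5 59.9 62.6 62.2 61.9 57.6] c [666.81214396  63.30930809]
[[698.2 100.2   6. ]
 [714.6  50.2   6. ]
 [620.2  70.4   6. ]
 [634.1  30.2   6. ]]
```

Request:
move_arm(series="0 0.22 -0.04 3 0;0 0.22 -0.04 5.5 0;0 0.22 -0.04 6.8 0;0 0.22 -0.04 7.1 0;0 0.22 -0.04 7.1 0")

```text
t: 12.85
tcp_pos: [666.6, 62.9, 21.1]
ee_rot: [3.103, 0.492, 0.0]
force: [-0.5, -0.3, -0.4]
width: 0.996
```

```bash
python3 -c "
from h import *
go(666.4,62.8,17.6,-72)"

```

```text
now [666.61  62.88  21.05] yang -71.99 j6 1.28 w 0.996 F [-0.5 -0.3 -0.4] t 12.85
MOVE dx dy dz [-0.023  0.001  0.345] twist 0.0002
```

Request:
move_arm(series="0.05 0 0 0.34 0;0.1 0 0 0.34 0;0.15 0 0 0.34 0;0.2 0 0 0.34 0;0.25 0 0 0.34 0;0.3 0 0 0.34 0;0.4 0 0 0.34 0;0.4 0 0 0.34 0;0.4 0 0 0.34 0", grip_force=40)

```text
t: 13.75
tcp_pos: [666.6, 63.0, 18.1]
ee_rot: [3.103, 0.491, 0.001]
force: [-2.8, -0.5, 6.3]
width: 0.727
```

Request:
move_arm(series="0.4 0 0 -0.3 0;0.4 0 0 -1 0;0.4 0 0 -2.5 0;0.4 0 0 -5 0;0.4 0 0 -7.5 0;0.4 0 0 -8 0;0.4 0 0 -8 0;0.4 0 0 -8 0")

```text
t: 14.55
tcp_pos: [665.9, 63.0, 96.5]
ee_rot: [-3.103, -0.491, 0.002]
force: [0.2, 0.1, -1.7]
width: 0.734
```

```bash
python3 -c "
from h import *
f=snap('wrist','h2');go(584,-253.6,70,-95.1)"

```

```text
now [665.72  62.98  96.09] yang -72.02 j6 1.28 w 0.726 F [-0.1 -0.2 -0.3] t 14.6
MOVE dx dy dz [-17.54   27.591   2.626] twist 0.4028
```

View pics/h2.png

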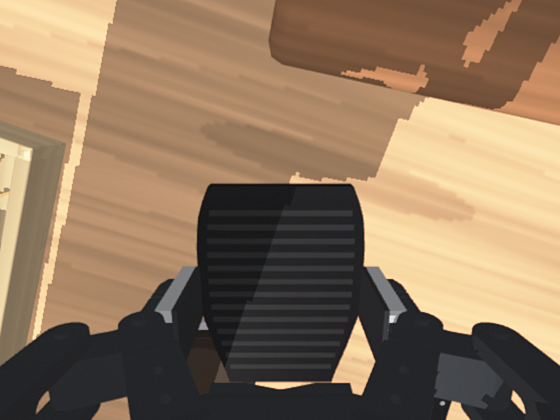

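```bash
python3 -c "
from h import *
f=snap('wrist','h3');im=f['image']
print(f['tcp'])
# corners by eye refined with cornerSubPix
g=cv2.cvtColor(im,cv2.COLOR_RGB2GRAY)
q=np.float32([[209,184],[353,184],[229,380],[332,380]]).reshape(-1,1,2)
c=cv2.cornerSubPix(g,q.copy(),(5,5),(-1,-1),(3,50,0.01))[:,0];print(c.round(1).tolist())
for zz in (12,):
  P=ray(f,c,f['tcp'][2]-zz);t=totool(f,P);print(t.round(1).tolist())
print('len mid',t[:2].mean(0),t[2:].mean(0))
"

```

```text
[665.72782462  62.97348138  96.01185118]
[[209.60000610351562, 183.39999389648438], [349.79998779296875, 182.8000030517578], [229.60000610351562, 382.29998779296875], [330.3999938964844, 382.29998779296875]]
[[42.8, -26.5, 11.9], [43.0, 23.8, 11.9], [-42.0, -22.4, 12.1], [-42.0, 20.0, 12.1]]
len mid [42.87804885 -1.36487973 11.91715406] [-41.96350029  -1.23125841  12.08269476]
```

```bash
python3 -c "
from h import *
go(583.2,-253.2,60,-95.1)"

```

```text
now [665.73  62.97  96.01] yang -72.02 j6 1.28 w 0.729 F [-0.7 -0.5  0.6] t 14.65
MOVE dx dy dz [-17.601  27.529   3.619] twist 0.4028
```

Request:
move_arm(series="0.4 -2 3 0 0.06;0.4 -4 6.5 0 0.12;0.4 -6.5 10 0 0.18;0.4 -9 14 0 0.24;0.4 -11.5 18 0 0.3;0.4 -14 22 0 0.35;0.4 -16 25 1 0.4;0.4 -17.6 27.5 2 0.403;0.4 -17.6 27.5 3.6 0.403;0.4 -17.6 27.5 3.6 0.403;0.4 -17.6 27.5 3.6 0.403;0.4 -17.6 27.5 3.6 0.403")

```text
t: 15.85
tcp_pos: [584.4, -252.0, 61.7]
ee_rot: [3.138, -0.138, 0.001]
force: [0.3, 0.8, 0.4]
width: 0.725
```

```bash
python3 -c "
from h import *
f=snap('wrist','h4');go(583.2,-253.2,40,-95.1)
N=nails(f,(283,165),60);print(N.round(1).tolist(),tosole(ray(f,N,23)).round(1).tolist())"

```

```text
now [ 584.45 -252.05   61.86] yang -95.03 j6 1.18 w 0.731 F [-0.   0.1  0. ] t 15.9
MOVE dx dy dz [-0.116  0.125  2.186] twist 0.0012
[[246.9, 135.2], [285.1, 135.3], [323.4, 135.3]] [[99.0, 16.4], [98.9, 0.5], [99.0, -15.4]]
```

View pics/h4.png

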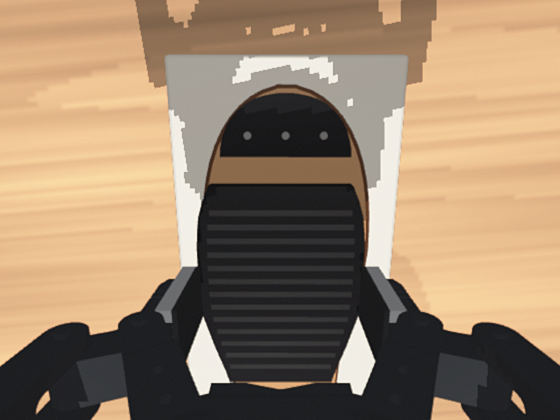

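```bash
python3 -c "
from h import *
f=load('h4');im=f['image'].astype(int)
for c in (278,285,292):
    print(c,[(r,im[r,c].tolist()) for r in range(80,98,2)])
print(tosole(ray(f,[[285,85],[285,86]],17)),tosole(ray(f,[[285,93],[285,94]],23)),tosole(ray(f,[[285,156.5]],23)))
# lateral leather edges just behind the toe piece, row 170 
row=im[170];print([(c,row[c].tolist()) for c in list(range(200,222,2))+list(range(352,372,2))])
"

```

```text
278 [(80, [167, 161, 153]), (82, [170, 165, 156]), (84, [107, 90, 81]), (86, [71, 46, 33]), (88, [119, 90, 65]), (90, [149, 115, 84]), (92, [131, 101, 75]), (94, [36, 36, 38]), (96, [38, 39, 40])]
285 [(80, [167, 162, 154]), (82, [169, 164, 156]), (84, [127, 116, 108]), (86, [70, 46, 32]), (88, [118, 90, 65]), (90, [149, 115, 84]), (92, [128, 99, 73]), (94, [32, 34, 36]), (96, [36, 36, 37])]
292 [(80, [166, 162, 154]), (82, [168, 164, 156]), (84, [126, 115, 108]), (86, [69, 45, 31]), (88, [118, 89, 64]), (90, [148, 115, 84]), (92, [129, 100, 74]), (94, [32, 33, 36]), (96, [38, 39, 40])]
[[119.14713969   0.5771429 ]
 [118.75206815   0.5753364 ]] [[115.68325266   0.63956302]
 [115.29841364   0.63780331]] [[90.1512947   0.52281594]]
[(200, [167, 163, 154]), (202, [166, 162, 152]), (204, [167, 163, 154]), (206, [163, 158, 149]), (208, [67, 46, 34]), (210, [74, 49, 33]), (212, [142, 107, 77]), (214, [139, 105, 75]), (216, [139, 105, 75]), (218, [139, 105, 75]), (220, [138, 104, 74]), (352, [139, 105, 75]), (354, [139, 105, 74]), (356, [139, 105, 74]), (358, [139, 105, 74]), (360, [131, 98, 70]), (362, [62, 37, 23]), (364, [89, 73, 63]), (366, [168, 165, 155]), (368, [167, 162, 153]), (370, [166, 162, 153])]
```

Request:
move_arm(series="0.4 -0.16 0.15 1 0;0.4 -0.16 0.15 2 0;0.4 -0.16 0.15 2.3 0;0.4 -0.16 0.15 2.3 0;0.4 -0.16 0.15 2.3 0")

```text
t: 16.4
tcp_pos: [582.2, -254.3, 38.2]
ee_rot: [-3.138, 0.14, 0.0]
force: [-0.6, -1.0, -0.3]
width: 0.723
```

```bash
python3 -c "
from h import *
go(582.8,-253.4,36,-95.1)"

```

```text
now [ 582.17 -254.26   38.25] yang -95.11 j6 1.17 w 0.723 F [-0.6 -1.  -0.3] t 16.4
MOVE dx dy dz [ 0.055 -0.091  0.225] twist -0.0002
```

Request:
move_arm(series="0.4 0.05 -0.09 0.1 0;0.4 0.05 -0.09 0.18 0;0.4 0.05 -0.09 0.22 0;0.4 0.05 -0.09 0.22 0")

```text
t: 16.8
tcp_pos: [582.7, -253.4, 36.1]
ee_rot: [3.138, -0.14, 0.0]
force: [-0.1, -0.1, -0.7]
width: 0.727
```

```bash
python3 -c "
from h import *
go(582.8,-253.4,35,-95.1)"

```

```text
now [ 582.71 -253.4    36.12] yang -95.11 j6 1.18 w 0.727 F [-0.1 -0.1 -0.7] t 16.8
MOVE dx dy dz [ 0.009 -0.001  0.112] twist -0.0002
```

Request:
move_arm(series="0.4 0 0 0.08 0;0.4 0 0 0.08 0")

```text
t: 17.0
tcp_pos: [582.6, -253.4, 35.2]
ee_rot: [-3.138, 0.14, 0.0]
force: [0.4, -0.8, -0.4]
width: 0.73
```

Request:
move_arm(series="0.4 0 0 0.06 0;0.4 0 0 0.06 0")

```text
t: 17.2
tcp_pos: [582.7, -253.4, 35.1]
ee_rot: [3.138, -0.14, -0.0]
force: [-2.6, 0.9, 5.1]
width: 0.729
```

Request:
move_arm(series="0.22 0 0 0 0;0.15 0 0 -0.05 0;0.08 0 0 -0.1 0;0 0 0 -0.2 0;0 0 0 -2 0;0 0 0 -5 0;0 0 0 -8 0;0 0 0 -10 0;0 0 0 -10 0;0 0 0 -10 0")

```text
t: 18.2
tcp_pos: [582.7, -253.4, 135.5]
ee_rot: [3.138, -0.14, 0.002]
force: [0.1, -0.1, -0.0]
width: 1.004
```

```bash
python3 -c "
from h import *
f=snap('wrist','h5');go(447.4,76.7,95,-75)"

```

```text
now [ 582.37 -253.24  134.51] yang -95.11 j6 1.18 w 1.004 F [-0.6  0.6  0.1] t 18.25
MOVE dx dy dz [-16.379 -31.66    3.966] twist -0.351
```

View pics/h5.png

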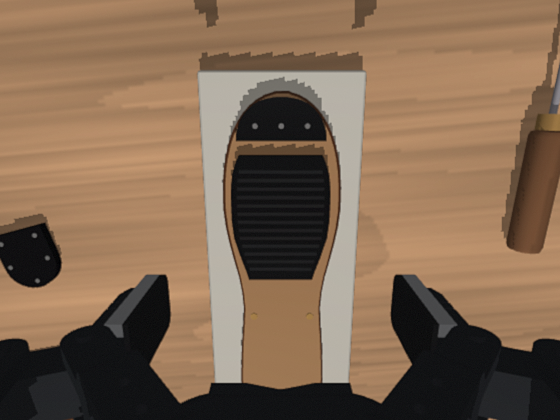

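Request:
move_arm(series="0 -2.5 -5 0 0;0 -5 -10 0 -0.05;0 -7.5 -15 0 -0.1;0 -10 -20 0 -0.15;0 -12.5 -25 0 -0.2;0 -15 -29 0 -0.25;0 -16.4 -31.7 1 -0.3;0 -16.4 -31.7 2 -0.35;0 -16.4 -31.7 4 -0.351;0 -16.4 -31.7 4 -0.351;0 -16.4 -31.7 4 -0.351;0 -16.4 -31.7 4 -0.351")

```text
t: 19.45
tcp_pos: [447.9, 76.6, 95.1]
ee_rot: [3.115, 0.409, 0.001]
force: [-0.9, 0.4, 0.2]
width: 1.001
```

```bash
python3 -c "
from h import *
f=snap('wrist','b1');go(447.4,76.7,35,-75)"

```

```text
now [448.    76.64  95.24] yang -75.05 j6 1.38 w 1.005 F [ 0.1 -0.2  0.1] t 19.5
MOVE dx dy dz [-0.061 -0.022  6.024] twist -0.0008
```

View pics/b1.png

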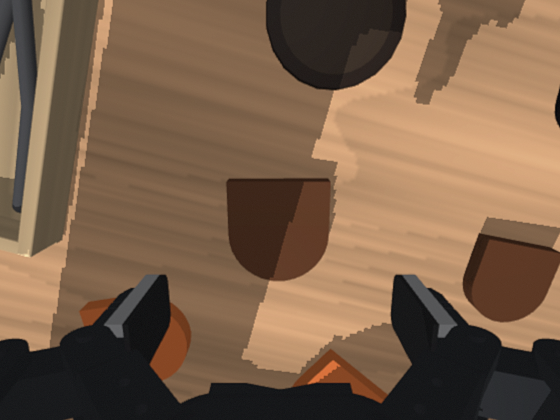

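```bash
python3 -c "
from h import *
f=load('b1');w=load('w2')
ct=seg(f['image'],(279,230),'brown',80)
print(*pose(f,(279,230),'brown',12,80),cv2.boundingRect(ct))
g=[cv2.cvtColor(x['image'],cv2.COLOR_RGB2GRAY) for x in (f,w)]
a=cv2.cornerSubPix(g[0],np.float32([[[228,179]],[[329,179]]]),(4,4),(-1,-1),(3,50,.01))[:,0]
b=cv2.cornerSubPix(g[1],np.float32([[[479,164]],[[420,179]]]),(4,4),(-1,-1),(3,50,.01))[:,0]
print(a,b)
for p,q in zip(a,b): print(tri([f,w],[p,q]).round(1))
P=ray(f,a,12);print(P.round(1))
"

```

```text
[448.86166382  79.26051331] 60.63454498317651 57.307477158481504 14.963919639587402 (227, 179, 103, 102)
[[228.03728 178.3511 ]
 [329.49155 179.42413]] [[478.34482 164.45995]
 [420.      179.     ]]
[469.9 114.7   9.1]
[484.2  59.5   9.3]
[[471.4 113.8  12. ]
 [485.2  59.7  12. ]]
```

Request:
move_arm(series="0 0.12 -0.22 3 0;0 0.12 -0.22 5.5 0;0 0.12 -0.22 7 0;0 0.12 -0.22 7.45 0;0 0.12 -0.22 7.45 0;0.1 0.12 -0.22 7.45 0;0.2 0.12 -0.22 7.45 0;0.3 0.12 -0.22 7.45 0;0.45 0.12 -0.22 7.45 0;0.45 0.12 -0.22 7.45 0;0.45 0.12 -0.22 7.45 0", grip_force=40)

```text
t: 20.6
tcp_pos: [448.6, 79.4, 21.0]
ee_rot: [3.115, 0.41, 0.002]
force: [-1.6, -1.1, 10.1]
width: 0.669
```

Request:
move_arm(series="0.45 0 0 -0.3 0;0.45 0 0 -1 0;0.45 0 0 -2.5 0;0.45 0 0 -5 0;0.45 0 0 -7.5 0;0.45 0 0 -8 0;0.45 0 0 -8 0;0.45 0 0 -8 0")

```text
t: 21.4
tcp_pos: [447.8, 79.4, 99.6]
ee_rot: [-3.115, -0.41, 0.001]
force: [-0.5, -0.5, -1.2]
width: 0.666
```

```bash
python3 -c "
from h import *
f=snap('wrist','b2');go(456.5,-242.3,70,-95.1)"

```

```text
now [447.63  79.33  99.33] yang -75.0 j6 1.38 w 0.665 F [ 0.3  0.2 -0.3] t 21.45
MOVE dx dy dz [-7.463 31.298  2.935] twist 0.3508
```

View pics/b2.png

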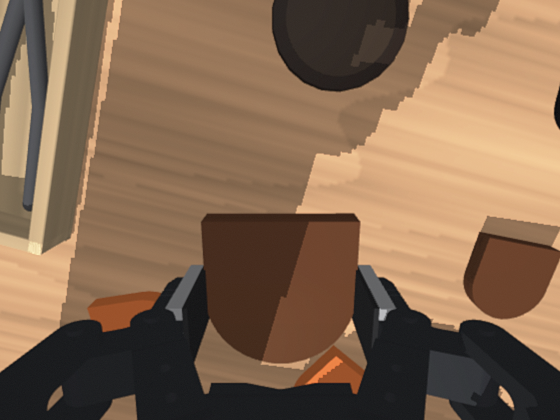

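```bash
python3 -c "
from h import *
f=load('b2');im=f['image'].astype(int)
for c in (240,320): print([(r,im[r,c].tolist()) for r in range(208,228,2)])
print([(r,im[r,281].tolist()) for r in range(354,372,2)])
print([(c,im[240,c].tolist()) for c in range(198,212,2)],[(c,im[240,c].tolist()) for c in range(350,366,2)])
q=[[281,221],[281,213],[281,362],[204,240],[358.5,240]]
print(totool(f,ray(f,q,f['tcp'][2]-8.9)).round(1)); print('bottom edge',totool(f,ray(f,[[281,213]],f['tcp'][2]-20.9)).round(1))
"

```

```text
[(208, [141, 111, 84]), (210, [140, 109, 82]), (212, [136, 107, 80]), (214, [61, 39, 27]), (216, [58, 38, 26]), (218, [58, 37, 25]), (220, [60, 37, 26]), (222, [70, 44, 29]), (224, [71, 44, 31]), (226, [70, 44, 29])]
[(208, [218, 171, 128]), (210, [226, 178, 134]), (212, [228, 176, 132]), (214, [65, 43, 29]), (216, [56, 34, 23]), (218, [58, 37, 25]), (220, [60, 37, 26]), (222, [105, 64, 42]), (224, [112, 69, 47]), (226, [112, 69, 45])]
[(354, [114, 74, 50]), (356, [115, 75, 52]), (358, [113, 73, 49]), (360, [114, 73, 50]), (362, [111, 71, 48]), (364, [209, 164, 124]), (366, [185, 145, 108]), (368, [131, 103, 77]), (370, [135, 107, 81])]
[(198, [139, 109, 83]), (200, [141, 110, 83]), (202, [83, 56, 39]), (204, [70, 44, 30]), (206, [71, 45, 30]), (208, [72, 46, 32]), (210, [70, 44, 30])] [(350, [110, 69, 47]), (352, [111, 70, 48]), (354, [111, 70, 48]), (356, [109, 68, 45]), (358, [121, 80, 55]), (360, [234, 187, 141]), (362, [230, 184, 138]), (364, [230, 185, 139])]
[[ 29.6  -0.8   8.9]
 [ 32.6  -0.8   8.9]
 [-29.7  -0.8   8.9]
 [ 22.4 -29.    8.9]
 [ 22.4  27.5   8.9]]
bottom edge [[29.4 -0.8 20.9]]
```

```bash
python3 -c "
from h import *
go(456.4,-242.0,60,-95.08)"

```

```text
now [447.63  79.33  99.33] yang -75.0 j6 1.38 w 0.665 F [ 0.3  0.2 -0.3] t 21.45
MOVE dx dy dz [-7.463 31.267  3.935] twist 0.3505
```

Request:
move_arm(series="0.45 -0.8 3 0 0.03;0.45 -1.6 6.5 0 0.07;0.45 -2.5 10.5 0 0.12;0.45 -3.5 15 0 0.17;0.45 -4.5 19.5 0 0.22;0.45 -5.5 23.5 0 0.27;0.45 -6.5 27.5 0.5 0.31;0.45 -7.2 30 1.5 0.35;0.45 -7.46 31.25 2.8 0.35;0.45 -7.46 31.25 3.9 0.35;0.45 -7.46 31.25 3.9 0.35;0.45 -7.46 31.25 3.9 0.35;0.45 -7.46 31.25 3.9 0.35")

```text
t: 22.75
tcp_pos: [457.2, -241.0, 61.5]
ee_rot: [3.139, -0.137, 0.0]
force: [0.6, 0.5, -0.2]
width: 0.667
```

```bash
python3 -c "
from h import *
f=snap('wrist','b3');go(456.4,-242.0,40,-95.08)"

```

```text
now [ 457.31 -241.2    61.66] yang -94.99 j6 1.08 w 0.663 F [-0.3  0.3  0.9] t 22.8
MOVE dx dy dz [-0.085  0.087  2.166] twist 0.0015
```

View pics/b3.png

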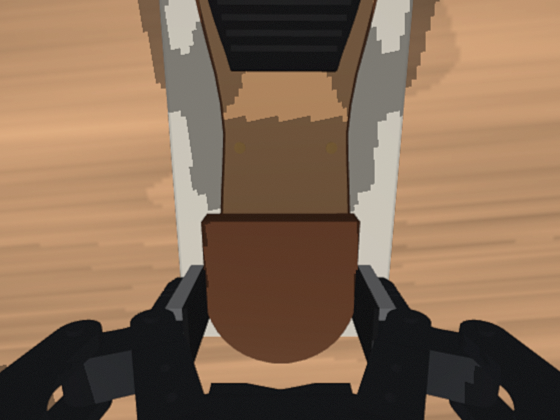

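```bash
python3 -c "
from h import *
f=load('h5');im=f['image'].astype(int)
for r in (180,195,210,225):
    row=im[r];mx=row.max(1)
    wh=np.nonzero(((row.max(1)-row.min(1))<45)&(mx>110))[0];wh=wh[(wh>195)&(wh<370)]
    g=np.argmax(np.diff(wh));L,Rr=wh[g]+.5,wh[g+1]-.5
    bl=np.nonzero(mx[200:360]<62)[0]+200;
    dk=np.nonzero(mx[int(L)+5:int(Rr)-5]<58)[0]+int(L)+5
    print(r,'leather',L,Rr,(L+Rr)/2,'half',dk[0],dk[-1],(dk[0]+dk[-1])/2,
     tosole(ray(f,[[(L+Rr)/2,r]],17)).round(2),tosole(ray(f,[[(dk[0]+dk[-1])/2,r]],23)).round(2))
print([(c,im[195,c].tolist()) for c in range(218,240,2)],[(c,im[195,c].tolist()) for c in range(322,346,2)])
"

```

```text
180 leather 221.5 340.5 281.0 half 232 328 280.0 [[64.52  0.27]] [[65.58  0.92]]
195 leather 222.5 340.5 281.5 half 231 329 280.0 [[54.61 -0.06]] [[55.91  0.93]]
210 leather 223.5 339.5 281.5 half 232 328 280.0 [[44.47 -0.06]] [[46.03  0.93]]
225 leather 225.5 337.5 281.5 half 233 327 280.0 [[34.1  -0.07]] [[35.93  0.94]]
[(218, [184, 178, 167]), (220, [185, 180, 169]), (222, [166, 159, 149]), (224, [72, 43, 25]), (226, [154, 114, 79]), (228, [152, 113, 78]), (230, [133, 98, 68]), (232, [9, 11, 13]), (234, [20, 19, 19]), (236, [19, 20, 19]), (238, [21, 20, 23])] [(322, [20, 22, 22]), (324, [19, 18, 20]), (326, [16, 16, 18]), (328, [12, 12, 16]), (330, [98, 73, 50]), (332, [154, 114, 79]), (334, [151, 112, 78]), (336, [152, 113, 79]), (338, [115, 80, 54]), (340, [107, 94, 84]), (342, [187, 182, 171]), (344, [184, 178, 167])]
```

Request:
move_arm(series="0.45 -0.06 0.17 1 0;0.45 -0.06 0.17 1.8 0;0.45 -0.06 0.17 2.1 0;0.45 -0.06 0.17 2.1 0;0.45 -0.06 0.17 2.1 0")

```text
t: 23.3
tcp_pos: [456.3, -243.4, 40.1]
ee_rot: [-3.138, 0.139, 0.0]
force: [-0.9, 0.1, -0.8]
width: 0.666
```

```bash
python3 -c "
from h import *
go(456.3,-243.1,38.5,-95.08)"

```

```text
now [ 456.26 -243.43   40.12] yang -95.06 j6 1.08 w 0.666 F [-0.9  0.1 -0.8] t 23.3
MOVE dx dy dz [ 0.001 -0.034  0.162] twist 0.0004
```

Request:
move_arm(series="0.45 0 -0.03 0.1 0;0.45 0 -0.03 0.15 0;0.45 0 -0.03 0.15 0")

```text
t: 23.6
tcp_pos: [456.3, -243.1, 38.7]
ee_rot: [3.138, -0.139, 0.0]
force: [-0.9, 0.4, 0.2]
width: 0.662
```

Request:
move_arm(series="0.45 0 0 0.06 0;0.45 0 0 0.06 0")

```text
t: 23.8
tcp_pos: [456.3, -243.2, 38.1]
ee_rot: [3.138, -0.139, 0.0]
force: [0.3, 0.3, 0.3]
width: 0.66
```

Request:
move_arm(series="0.45 0 0 0.05 0;0.45 0 0 0.05 0")

```text
t: 24.0
tcp_pos: [456.3, -243.1, 38.0]
ee_rot: [3.138, -0.138, 0.0]
force: [-2.5, 0.8, 6.7]
width: 0.661
```

Request:
move_arm(series="0.28 0 0 0 0;0.2 0 0 -0.05 0;0.1 0 0 -0.1 0;0 0 0 -0.2 0;0 0 0 -2 0;0 0 0 -5 0;0 0 0 -8 0;0 0 0 -10 0;0 0 0 -10 0;0 0 0 -10 0")

```text
t: 25.0
tcp_pos: [456.2, -243.1, 137.4]
ee_rot: [3.138, -0.138, 0.0]
force: [-0.4, 0.0, 1.1]
width: 0.998
```

```bash
python3 -c "
from h import *
f=snap('wrist','b4');go(452,-64.4,95,-87.5)"

```

```text
now [ 455.87 -242.87  136.82] yang -95.05 j6 1.08 w 0.999 F [0.2 1.2 0.3] t 25.05
MOVE dx dy dz [ -1.954 -17.742   4.193] twist -0.1318
```

View pics/b4.png

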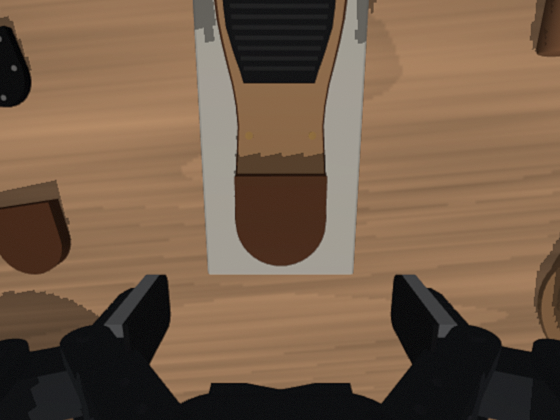

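```bash
python3 -c "
from h import *
f=load('b4');im=f['image'].astype(int)
print(f['tcp'])
print('base',*pose(f,(281,220),'brown',29,60))
print([(r,im[r,281].tolist()) for r in range(168,182,1)]);print([(r,im[r,281].tolist()) for r in range(260,280,2)])
q=tosole(ray(f,[[281,175.5],[281,266],[235,190],[327,190]],29));print(q.round(2).tolist())
print('board back',tosole(ray(f,[[281,274]],12)).round(2))
row=im[140];print(tosole(ray(f,[[280.5,140]],17)),[(c,row[c].tolist()) for c in list(range(232,244,2))+list(range(316,330,2))])
print('half waist edge',tosole(ray(f,[[281,83]],23)))
"

```

```text
[ 455.87322918 -242.87311432  136.81759469]
base [ 456.92556763 -242.50614929] 60.41032106091649 56.850810164850714 -5.046287536621094
[(168, [87, 65, 45]), (169, [85, 63, 44]), (170, [84, 63, 43]), (171, [85, 65, 46]), (172, [82, 62, 43]), (173, [64, 47, 31]), (174, [35, 21, 13]), (175, [38, 21, 12]), (176, [58, 35, 22]), (177, [73, 45, 28]), (178, [72, 44, 27]), (179, [72, 45, 28]), (180, [72, 44, 29]), (181, [72, 45, 28])]
[(260, [74, 45, 31]), (262, [73, 44, 28]), (264, [72, 44, 29]), (266, [139, 130, 120]), (268, [163, 157, 149]), (270, [161, 155, 147]), (272, [163, 158, 150]), (274, [160, 142, 124]), (276, [149, 113, 83]), (278, [152, 117, 87])]
[[-57.95, -0.52], [-118.23, -0.6], [-67.08, 28.18], [-67.05, -29.25]]
board back [[-131.68   -0.66]]
[[-37.25381737  -0.20865675]] [(232, [161, 157, 147]), (234, [164, 159, 150]), (236, [141, 137, 128]), (238, [87, 58, 37]), (240, [138, 103, 72]), (242, [136, 102, 70]), (316, [136, 102, 72]), (318, [137, 103, 71]), (320, [138, 103, 72]), (322, [108, 77, 51]), (324, [113, 106, 98]), (326, [165, 160, 150]), (328, [162, 156, 147])]
half waist edge [[-3.58383149 -0.46631672]]
```

```bash
python3 -c "
from h import *
f=load('h5');im=f['image'].astype(int)
print([(r,im[r,281].tolist()) for r in range(137,160)]);print([(r,im[r,281].tolist()) for r in range(274,286,1)])
print([(r,im[r,281].tolist()) for r in range(88,104)])
"

```

```text
[(137, [18, 19, 20]), (138, [16, 17, 18]), (139, [19, 19, 19]), (140, [59, 46, 34]), (141, [121, 92, 65]), (142, [156, 117, 82]), (143, [155, 116, 81]), (144, [154, 116, 81]), (145, [148, 112, 78]), (146, [123, 92, 65]), (147, [95, 72, 50]), (148, [94, 72, 50]), (149, [96, 73, 51]), (150, [96, 73, 51]), (151, [96, 73, 51]), (152, [96, 71, 50]), (153, [99, 75, 52]), (154, [82, 62, 43]), (155, [31, 25, 19]), (156, [15, 15, 17]), (157, [17, 19, 20]), (158, [18, 19, 20]), (159, [18, 18, 18])]
[(274, [18, 19, 21]), (275, [17, 16, 18]), (276, [19, 19, 19]), (277, [18, 19, 20]), (278, [22, 20, 20]), (279, [80, 60, 43]), (280, [137, 103, 73]), (281, [155, 117, 81]), (282, [154, 115, 80]), (283, [152, 114, 80]), (284, [152, 115, 80]), (285, [152, 115, 80])]
[(88, [116, 113, 107]), (89, [118, 116, 109]), (90, [102, 98, 92]), (91, [55, 42, 34]), (92, [44, 27, 16]), (93, [74, 54, 37]), (94, [102, 78, 56]), (95, [103, 78, 56]), (96, [87, 66, 49]), (97, [40, 33, 30]), (98, [19, 22, 23]), (99, [22, 22, 23]), (100, [21, 21, 22]), (101, [25, 24, 25]), (102, [24, 24, 24]), (103, [22, 22, 23])]
```

```bash
python3 -c "
from h import *
f=load('h5')
print('toe edge, half toe, half waist (z=23)',tosole(ray(f,[[281,140.2],[281,154.7],[281,279]],23))[:,0].round(2),'tip leather',tosole(ray(f,[[281,92.5]],17)),'toe tip',tosole(ray(f,[[281,96.7]],23)))
go(452,-64.4,95,-87.5)
"

```

```text
toe edge, half toe, half waist (z=23) [90.24 81.42 -2.42] tip leather [[118.31892688   0.28974386]] toe tip [[115.64704495   0.30692916]]
now [ 455.87 -242.87  136.82] yang -95.05 j6 1.08 w 0.999 F [0.2 1.2 0.3] t 25.05
MOVE dx dy dz [ -1.954 -17.742   4.193] twist -0.1318
```

Request:
move_arm(series="0 -0.5 -5 0 -0.04;0 -1 -10 1 -0.08;0 -1.5 -14 2 -0.12;0 -1.95 -17.7 3 -0.13;0 -1.95 -17.7 4.2 -0.13;0 -1.95 -17.7 4.2 -0.13;0 -1.95 -17.7 4.2 -0.13")

```text
t: 25.75
tcp_pos: [452.3, -65.7, 95.1]
ee_rot: [-3.141, -0.065, 0.002]
force: [0.4, -0.5, -0.6]
width: 1.001
```

```bash
python3 -c "
from h import *
f=snap('wrist','m1');go(452,-64.4,35,-87.5)
print(*pose(f,(281,230),'brown',12,80))"

```

```text
now [452.59 -65.99  95.52] yang -87.68 j6 1.28 w 1.0 F [0.3 0.6 0.7] t 25.8
MOVE dx dy dz [-0.051 -0.161  6.052] twist -0.0031
[453.82028198 -64.22763824] 51.07964026296139 45.325440070374256 3.558030366897583
```

View pics/m1.png

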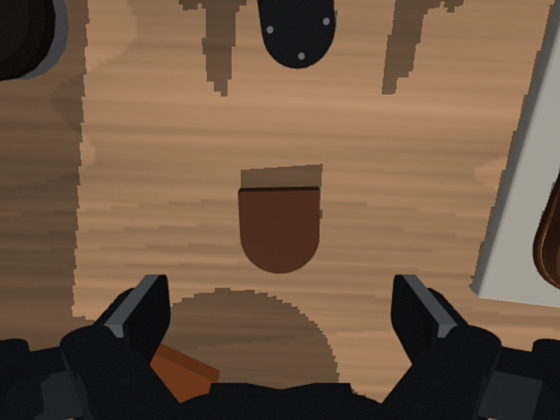

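```bash
cat >> h.py <<'E'
def edgeyaw(f,c,kind,z,half,yaw0):
    """refine yaw of a D by fitting its straight +x edge; returns yaw, centre along u from extents, width centre"""
    ct=seg(f["image"],c,kind,half);P=ray(f,ct[:,0],z)[:,:2];a=np.deg2rad(yaw0)
    for _ in range(4):
        u=np.array([np.cos(a),np.sin(a)]);v=np.array([-u[1],u[0]]);s=P@u;t=P@v
        m=(t.max()+t.min())/2;k=(s>s.max()-3)&(abs(t-m)<0.38*np.ptp(t))
        p=np.polyfit(t[k],s[k],1);a-=np.arctan(p[0])
    u=np.array([np.cos(a),np.sin(a)]);v=np.array([-u[1],u[0]]);s=P@u;t=P@v
    return np.rad2deg(a),(s.max()+s.min())/2*u+(t.max()+t.min())/2*v,np.ptp(s),np.ptp(t)
E
python3 -c "
from h import *
f=load('m1');print(*edgeyaw(f,(281,230),'brown',12,80,3))
print(*edgeyaw(load('w2'),(295,148),'brown',12,60,3),*edgeyaw(load('w1'),(293,280),'brown',12,60,3))
print(*edgeyaw(load('b1'),(279,230),'brown',12,80,15))
g=lambda n:cv2.cvtColor(load(n)['image'],cv2.COLOR_RGB2GRAY)
a=cv2.cornerSubPix(g('m1'),np.float32([[[240,190]],[[319,188]]]),(4,4),(-1,-1),(3,50,.01))[:,0]
b=cv2.cornerSubPix(g('w2'),np.float32([[[319,172]],[[272,174]]]),(4,4),(-1,-1),(3,50,.01))[:,0]
print(a,b,[tri([f,load('w2')],[p,q]).round(1) for p,q in zip(a,b)])
"

```

```text
3.771480955659116 [453.81161038 -64.23579206] 51.086468151477845 45.36393981316729
3.5262997948359343 [451.9799464  -64.53975738] 49.34828023735042 45.15831832432356 3.1070486503377706 [449.61582787 -64.54080796] 53.085012169620086 45.032931987765025
14.963920964680115 [448.86160563  79.26051013] 60.63453806099227 57.30748059630092
[[237.48361 190.56044]
 [319.66394 188.31435]] [[318.93146 170.2043 ]
 [270.56302 172.72691]] [array([475.3, -39.6,   7. ]), array([478.2, -87. ,   4.5])]
```

Request:
move_arm(series="0 0.08 -0.17 3 -0.022;0.1 0.08 -0.17 5.5 -0.022;0.1 0.08 -0.17 6.8 -0.022;0.1 0.08 -0.17 7.15 -0.022;0.15 0.08 -0.17 7.15 -0.022;0.25 0.08 -0.17 7.15 -0.022;0.35 0.08 -0.17 7.15 -0.022;0.45 0.08 -0.17 7.15 -0.022;0.6 0.08 -0.17 7.15 -0.022;0.6 0.08 -0.17 7.15 -0.022;0.6 0.08 -0.17 7.15 -0.022", grip_force=40)

```text
t: 26.9
tcp_pos: [453.5, -63.4, 24.9]
ee_rot: [3.14, 0.1, 0.002]
force: [-3.1, -0.7, 10.8]
width: 0.516
```

Request:
move_arm(series="0.6 0 0 -0.3 0;0.6 0 0 -1 0;0.6 0 0 -2.5 0;0.6 0 0 -5 0;0.6 0 0 -7.5 0;0.6 0 0 -8 0;0.6 0 0 -8 0;0.6 0 0 -8 0")

```text
t: 27.7
tcp_pos: [452.7, -63.2, 103.4]
ee_rot: [-3.14, -0.1, 0.001]
force: [0.7, 0.4, -0.4]
width: 0.524
```

```bash
python3 -c "
from h import *
f=snap('wrist','m2');go(456.3,-243.1,80,-95.08)"

```

```text
now [452.65 -63.24 103.23] yang -86.35 j6 1.27 w 0.521 F [-1.2 -0.2 -0.3] t 27.75
MOVE dx dy dz [-0.779 17.974  2.316] twist 0.1524
```

View pics/m2.png

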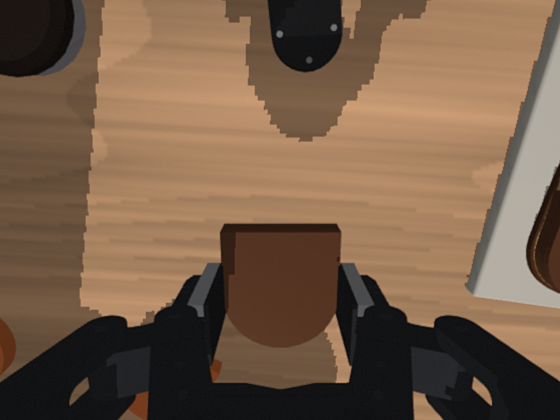

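```bash
python3 -c "
from h import *
f=load('m2');im=f['image'].astype(int)
print([(r,im[r,290].tolist()[:2]) for r in range(220,240)]);print([(r,im[r,281].tolist()[:2]) for r in range(340,352)])
z=f['tcp'][2]-12.7
print(totool(f,ray(f,[[281,232],[281,347],[221.5,235],[341,235]],z)).round(2))
"

```

```text
[(220, [168, 130]), (221, [167, 129]), (222, [156, 120]), (223, [115, 87]), (224, [45, 28]), (225, [39, 23]), (226, [40, 24]), (227, [41, 26]), (228, [43, 27]), (229, [42, 24]), (230, [42, 25]), (231, [47, 28]), (232, [67, 41]), (233, [83, 50]), (234, [85, 51]), (235, [83, 51]), (236, [83, 50]), (237, [82, 49]), (238, [83, 50]), (239, [83, 52])]
[(340, [89, 57]), (341, [89, 56]), (342, [88, 56]), (343, [88, 55]), (344, [87, 55]), (345, [87, 55]), (346, [87, 54]), (347, [98, 70]), (348, [112, 87]), (349, [112, 87]), (350, [112, 86]), (351, [114, 88])]
[[ 24.    -0.64  12.67]
 [-25.59  -0.6   12.74]
 [ 22.81 -22.96  12.68]
 [ 22.82  21.87  12.66]]
```

Request:
move_arm(series="0.6 0 3 0 0.02;0.6 -0.2 6.5 0 0.05;0.6 -0.4 10.5 0 0.09;0.6 -0.5 14 0 0.12;0.6 -0.7 16.8 0.7 0.152;0.6 -0.71 17.97 1.5 0.152;0.6 -0.71 17.97 2.3 0.152;0.6 -0.71 17.97 2.3 0.152;0.6 -0.71 17.97 2.3 0.152;0.6 -0.71 17.97 2.3 0.152")

```text
t: 28.75
tcp_pos: [457.7, -242.2, 81.3]
ee_rot: [-3.139, 0.136, 0.0]
force: [-0.4, -0.8, -0.1]
width: 0.522
```

```bash
python3 -c "
from h import *
f=snap('wrist','m3');go(456.95,-243.15,57,-95.08)"

```

```text
now [ 457.8  -242.41   81.4 ] yang -94.98 j6 1.08 w 0.524 F [ 0.5 -0.1  0.3] t 28.8
MOVE dx dy dz [-0.079  0.08   2.44 ] twist 0.0017
```

View pics/m3.png

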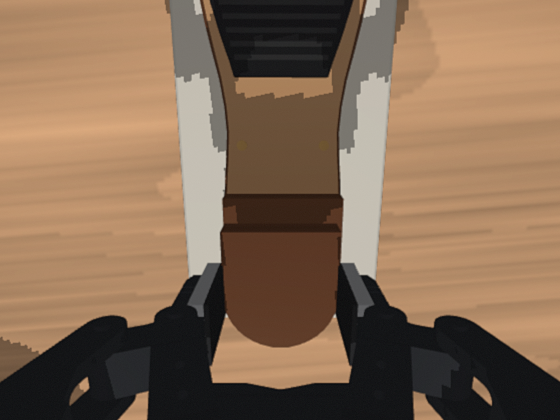

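Request:
move_arm(series="0.6 -0.07 0.08 1 0;0.6 -0.07 0.08 2 0;0.6 -0.07 0.08 2.4 0;0.6 -0.07 0.08 2.4 0;0.6 -0.07 0.08 2.4 0")

```text
t: 29.3
tcp_pos: [456.8, -243.9, 57.0]
ee_rot: [-3.138, 0.139, 0.0]
force: [0.1, 0.6, 0.3]
width: 0.521
```

```bash
python3 -c "
from h import *
go(456.95,-243.15,55,-95.08)"

```

```text
now [ 456.76 -243.89   56.96] yang -95.06 j6 1.08 w 0.521 F [0.1 0.6 0.3] t 29.3
MOVE dx dy dz [ 0.013 -0.075  0.196] twist 0.0004
```

Request:
move_arm(series="0.6 0.01 -0.07 0.1 0;0.6 0.01 -0.07 0.2 0;0.6 0.01 -0.07 0.2 0;0.6 0.01 -0.07 0.2 0")

```text
t: 29.7
tcp_pos: [457.0, -243.2, 55.2]
ee_rot: [3.138, -0.138, 0.0]
force: [-1.5, -0.4, 0.8]
width: 0.525
```

Request:
move_arm(series="0.6 0 0 0.07 0;0.6 0 0 0.07 0")

```text
t: 29.9
tcp_pos: [456.9, -243.2, 54.4]
ee_rot: [-3.139, 0.138, 0.0]
force: [0.3, -0.0, -0.7]
width: 0.52
```

Request:
move_arm(series="0.6 0 0 0.06 0;0.6 0 0 0.06 0")

```text
t: 30.1
tcp_pos: [456.9, -243.2, 54.0]
ee_rot: [3.138, -0.138, 0.0]
force: [-1.5, 0.4, 4.1]
width: 0.524
```

Request:
move_arm(series="0.44 0 0 0 0;0.35 0 0 -0.05 0;0.25 0 0 -0.1 0;0.15 0 0 -0.2 0;0.1 0 0 -2 0;0.1 0 0 -5 0;0 0 0 -8 0;0 0 0 -9.5 0;0 0 0 -9.5 0;0 0 0 -9.5 0")

```text
t: 31.1
tcp_pos: [456.7, -243.0, 148.3]
ee_rot: [-3.138, 0.139, 0.0]
force: [-0.3, -0.1, -0.3]
width: 0.997
```

```bash
python3 -c "
from h import *
f=snap('wrist','m4');go(564,-69,95,-80)"

```

```text
now [ 456.51 -242.93  147.82] yang -95.06 j6 1.08 w 1.001 F [ 0.5 -0.1 -0. ] t 31.15
MOVE dx dy dz [  9.18  -18.269   5.284] twist -0.2628
```

View pics/m4.png

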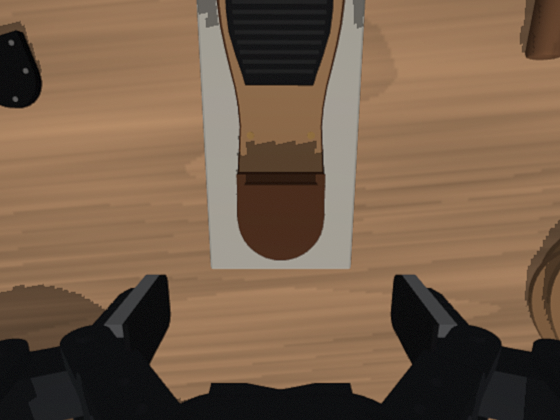

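Request:
move_arm(series="0 2 -5 0 -0.05;0 4.5 -9 0 -0.1;0 7 -13.5 0 -0.16;0 9.2 -18 1 -0.22;0 9.2 -18.3 3 -0.263;0 9.2 -18.3 5.3 -0.263;0 9.2 -18.3 5.3 -0.263;0 9.2 -18.3 5.3 -0.263")

```text
t: 31.95
tcp_pos: [564.3, -69.1, 95.2]
ee_rot: [-3.129, -0.274, 0.003]
force: [0.2, -0.2, 0.2]
width: 0.999
```

```bash
python3 -c "
from h import *
f=snap('wrist','p1');go(564,-69,35,-80)
print(*edgeyaw(f,(281,230),'black',7,60,9.5))
N=nails(f,(281,235),60);print(N.round(1).tolist());P=ray(f,N,7);print(P.round(1).tolist())"

```

```text
now [564.76 -69.33  96.06] yang -80.02 j6 1.19 w 0.999 F [0.3 1.  0.7] t 32.0
MOVE dx dy dz [-0.068 -0.045  6.106] twist -0.0004
10.008882410447328 [565.39080636 -68.6381005 ] 44.19902751907432 37.37796020592231
[[259.1, 204.1], [304.0, 204.1], [257.1, 233.9], [306.0, 233.9], [281.5, 256.9]]
[[577.9, -53.3, 7.0], [582.4, -78.7, 7.0], [559.9, -55.0, 7.0], [564.9, -83.3, 7.0], [548.1, -71.7, 7.0]]
```

View pics/p1.png

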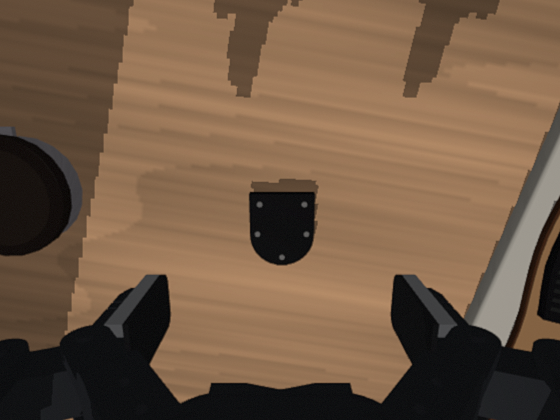

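Request:
move_arm(series="0.1 0.06 -0.05 3 0;0.2 0.06 -0.05 5.5 0;0.3 0.06 -0.05 6.8 0;0.3 0.06 -0.05 6.8 0;0.3 0.06 -0.05 6.8 0")

```text
t: 32.5
tcp_pos: [565.8, -68.7, 28.9]
ee_rot: [3.129, 0.274, 0.002]
force: [0.5, -0.6, 0.7]
width: 0.701
```

```bash
python3 -c "
from h import *
go(565.2,-68.7,22.8,-80)"

```

```text
now [565.8  -68.7   28.87] yang -80.0 j6 1.19 w 0.701 F [ 0.5 -0.6  0.7] t 32.5
MOVE dx dy dz [-0.06  -0.011  0.607] twist -0.0
```

Request:
move_arm(series="0.3 -0.05 0 0.3 0;0.3 -0.05 0 0.58 0;0.4 -0.05 0 0.58 0;0.5 -0.05 0 0.58 0;0.6 -0.05 0 0.58 0;0.75 -0.05 0 0.58 0;0.75 -0.05 0 0.58 0;0.75 -0.05 0 0.58 0", grip_force=40)

```text
t: 33.3
tcp_pos: [564.9, -68.5, 22.5]
ee_rot: [3.13, 0.274, 0.001]
force: [-2.1, 0.4, 5.6]
width: 0.428
```

Request:
move_arm(series="0.75 0 0 -0.3 0;0.75 0 0 -1 0;0.75 0 0 -2.5 0;0.75 0 0 -5 0;0.75 0 0 -8 0;0.75 0 0 -9 0;0.75 0 0 -9 0;0.75 0 0 -9 0;0.75 0 0 -9 0")

```text
t: 34.2
tcp_pos: [564.1, -68.4, 110.8]
ee_rot: [-3.129, -0.274, 0.003]
force: [0.1, -0.4, -0.8]
width: 0.429
```

```bash
python3 -c "
from h import *
f=snap('wrist','p2');go(456.95,-243.15,90,-95.08)
N=nails(f,(281,270),60);print(N.round(1).tolist());P=ray(f,N,f['tcp'][2]-16);print(totool(f,P).round(2).tolist())
f=load('p1');N=nails(f,(281,235),60);print(totool(f,ray(f,N,7)).round(2).tolist())
print(totool(f,ray(f,[[281.5,193.5],[281.5,265]],7)).round(2).tolist())"

```

```text
now [564.12 -68.39 110.84] yang -79.98 j6 1.19 w 0.428 F [-0.2 -0.2 -0.6] t 34.25
MOVE dx dy dz [-13.589  15.347   2.097] twist 0.2635
[[330.8, 257.4], [229.5, 257.0], [313.4, 250.5], [246.8, 250.4], [336.0, 277.1], [224.0, 279.2], [337.0, 281.0], [245.0, 292.8], [316.1, 292.6], [240.5, 322.6], [320.0, 322.7], [280.2, 324.7]]
[[12.54, 18.69, 15.96], [12.68, -20.86, 15.99], [15.41, 11.82, 15.96], [15.44, -14.04, 15.98], [4.17, 21.06, 15.98], [3.21, -23.41, 16.01], [2.47, 21.53, 15.98], [-2.72, -15.2, 16.02], [-2.6, 13.35, 15.99], [-16.25, -17.42, 16.04], [-16.27, 15.29, 16.02], [-17.21, -1.05, 16.03]]
[[15.74, -13.53, 89.05], [15.75, 12.26, 89.05], [-2.29, -15.0, 89.06], [-2.29, 13.77, 89.06], [-16.78, -0.59, 89.06]]
[[21.98, -0.66, 89.05], [-21.99, -0.6, 89.06]]
```

View pics/p2.png

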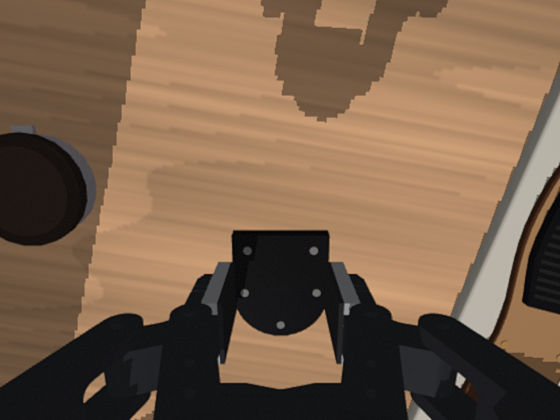

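Request:
move_arm(series="0.75 -2.5 3 0 0.05;0.75 -5 6 0 0.1;0.75 -8 9.5 0 0.15;0.75 -11 12.5 0 0.2;0.75 -13.2 14.8 0.5 0.264;0.75 -13.63 15.35 1.3 0.264;0.75 -13.63 15.35 2 0.264;0.75 -13.63 15.35 2 0.264;0.75 -13.63 15.35 2 0.264;0.75 -13.63 15.35 2 0.264")

```text
t: 35.25
tcp_pos: [457.8, -242.6, 92.1]
ee_rot: [3.139, -0.137, 0.0]
force: [-0.1, -1.7, 0.0]
width: 0.425
```

```bash
python3 -c "
from h import *
f=snap('wrist','p3');go(456.5,-243.15,67,-95.08)"

```

```text
now [ 457.73 -242.71   92.15] yang -95.02 j6 1.08 w 0.425 F [-0.4  0.3 -0.3] t 35.3
MOVE dx dy dz [-0.119  0.054  2.515] twist 0.001
```

View pics/p3.png

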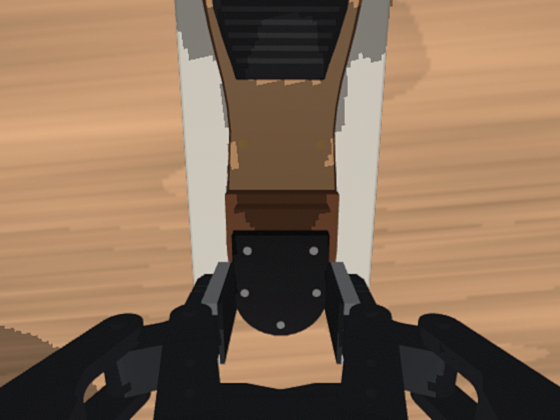

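Request:
move_arm(series="0.75 -0.11 0.06 1 0;0.75 -0.11 0.06 2 0;0.75 -0.11 0.06 2.4 0;0.75 -0.11 0.06 2.4 0;0.75 -0.11 0.06 2.4 0;0.75 -0.11 0.06 2.4 0")

```text
t: 35.9
tcp_pos: [456.2, -244.0, 68.2]
ee_rot: [3.138, -0.14, 0.001]
force: [0.5, -0.6, -0.6]
width: 0.425
```

```bash
python3 -c "
from h import *
go(456.5,-243.15,64.5,-95.08)"

```

```text
now [ 456.19 -243.97   68.2 ] yang -95.11 j6 1.08 w 0.425 F [ 0.5 -0.6 -0.6] t 35.9
MOVE dx dy dz [ 0.024 -0.085  0.37 ] twist -0.0006
```

Request:
move_arm(series="0.75 0.02 -0.08 0.15 0;0.75 0.02 -0.08 0.3 0;0.75 0.02 -0.08 0.36 0;0.75 0.02 -0.08 0.36 0")

```text
t: 36.3
tcp_pos: [456.2, -243.1, 64.3]
ee_rot: [-3.138, 0.14, 0.0]
force: [0.5, 0.5, -1.0]
width: 0.427
```

Request:
move_arm(series="0.75 0 0 0.07 0;0.75 0 0 0.07 0")

```text
t: 36.5
tcp_pos: [456.3, -243.1, 63.7]
ee_rot: [-3.138, 0.14, 0.0]
force: [0.3, -1.0, 0.2]
width: 0.429
```

Request:
move_arm(series="0.75 0 0 0.06 0;0.75 0 0 0.06 0")

```text
t: 36.7
tcp_pos: [456.3, -243.1, 63.5]
ee_rot: [3.138, -0.14, 0.0]
force: [-2.0, 0.3, 5.7]
width: 0.425
```

Contact; release, rise and look.

Request:
move_arm(series="0.54 0 0 0 0;0.46 0 0 -0.05 0;0.38 0 0 -0.1 0;0.3 0 0 -0.2 0;0.2 0 0 -2 0;0.1 0 0 -5 0;0 0 0 -9 0;0 0 0 -13 0;0 0 0 -16 0;0 0 0 -18 0;0 0 0 -18 0;0 0 0 -18 0")

```text
t: 37.9
tcp_pos: [456.1, -243.0, 242.8]
ee_rot: [3.138, -0.14, -0.0]
force: [-0.5, -1.1, -0.8]
width: 0.997
```

```bash
python3 -c "
from h import *
f=snap('wrist','p4');g=snap('scene','sc4');t=snap('top','tp4')
a=f['image'][100:300,180:380,::-1];cv2.imwrite('pics/p4c.png',cv2.resize(np.clip(a*1.7,0,255).astype(np.uint8),(600,600),interpolation=cv2.INTER_CUBIC))
go(541,-253,254,-95)"

```

```text
now [ 455.89 -242.82  241.88] yang -95.11 j6 1.08 w 1.0 F [-0.5 -0.3 -0.1] t 38.05
MOVE dx dy dz [ 8.566  0.254 -1.229] twist -0.0019
```

View pics/p4.png

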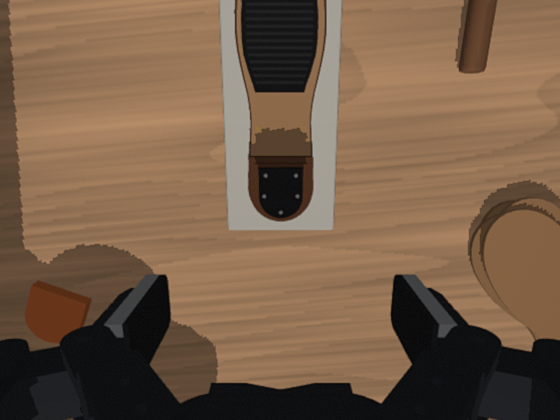

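View pics/p4c.png

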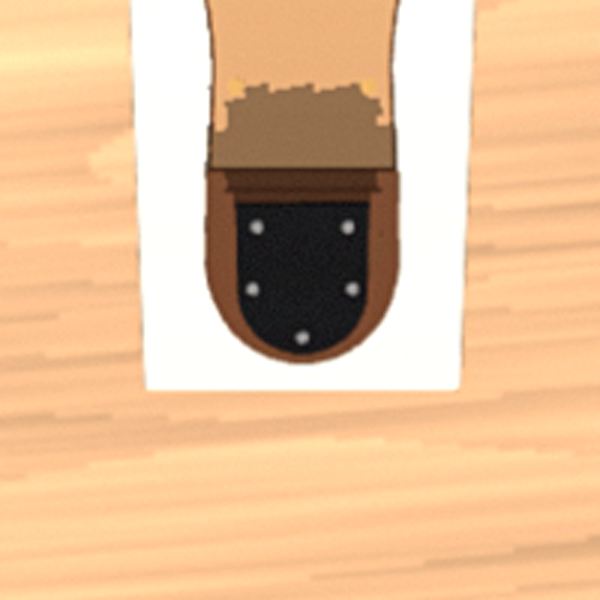

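View pics/sc4.png

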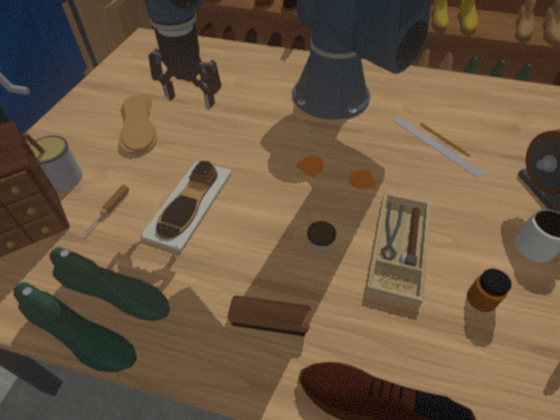

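Request:
move_arm(series="0 -3 0 0 0;0 -5.5 0 0 0;0 -6.9 0 0 0;0 -6.9 0 0 0;0 -6.9 0 0 0;0 -6.9 0 0 0")

```text
t: 38.65
tcp_pos: [388.3, -237.1, 243.0]
ee_rot: [3.138, -0.14, 0.0]
force: [-0.5, 0.3, -0.7]
width: 1.0
```

```bash
python3 -c "
from h import *
f=snap('wrist','p5')
a=f['image'][50:180,215:345,::-1];cv2.imwrite('pics/p5c.png',cv2.resize(np.clip(a*1.9,0,255).astype(np.uint8),(600,600),interpolation=cv2.INTER_CUBIC))
im=f['image'].astype(int)
print('top',*edgeyaw(f,(281,115),'black',48,50,-5)); 
c=edgeyaw(f,(281,115),'black',48,50,-5)[1];print(tosole(c))
N=nails(f,(281,115),50);print(tosole(ray(f,N,48)).round(2).tolist())
print([(r,im[r,281].tolist()) for r in range(60,100)]);print([(r,im[r,281].tolist()) for r in range(140,170)])
print([(k,im[100,k].tolist()) for k in range(236,330)][::1])
"

```

```text
top -5.086664344725625 [ 455.72957334 -242.30084403] 43.88677090841708 37.53819979848981
[[-8.78085800e+01 -7.62955871e-02]]
[[-72.14, 12.85], [-72.08, -12.95], [-90.14, 14.25], [-90.17, -14.52], [-104.61, -0.09]]
[(60, [92, 71, 51]), (61, [92, 71, 51]), (62, [93, 71, 50]), (63, [92, 70, 49]), (64, [92, 71, 50]), (65, [93, 71, 51]), (66, [93, 70, 51]), (67, [93, 71, 51]), (68, [93, 71, 51]), (69, [92, 70, 50]), (70, [92, 70, 50]), (71, [92, 68, 48]), (72, [93, 70, 51]), (73, [92, 70, 50]), (74, [93, 71, 51]), (75, [88, 67, 49]), (76, [66, 47, 32]), (77, [52, 34, 25]), (78, [51, 33, 22]), (79, [53, 35, 26]), (80, [54, 34, 25]), (81, [53, 34, 23]), (82, [55, 36, 26]), (83, [45, 29, 22]), (84, [19, 20, 22]), (85, [21, 21, 23]), (86, [20, 18, 20]), (87, [19, 18, 20]), (88, [21, 21, 21]), (89, [19, 19, 20]), (90, [19, 21, 19]), (91, [23, 22, 24]), (92, [19, 19, 19]), (93, [19, 20, 21]), (94, [18, 19, 20]), (95, [20, 20, 20]), (96, [20, 19, 20]), (97, [21, 21, 21]), (98, [22, 21, 22]), (99, [20, 20, 21])]
[(140, [78, 49, 31]), (141, [78, 48, 31]), (142, [77, 47, 32]), (143, [77, 49, 33]), 
[... 1953 characters left out ...]
), (299, [23, 22, 24]), (300, [21, 22, 22]), (301, [17, 17, 19]), (302, [20, 20, 22]), (303, [42, 29, 25]), (304, [71, 46, 32]), (305, [81, 50, 34]), (306, [81, 50, 34]), (307, [79, 48, 33]), (308, [80, 51, 35]), (309, [78, 48, 32]), (310, [79, 50, 34]), (311, [79, 49, 34]), (312, [76, 45, 27]), (313, [75, 48, 34]), (314, [118, 108, 99]), (315, [171, 166, 158]), (316, [169, 165, 155]), (317, [168, 163, 154]), (318, [167, 162, 153]), (319, [167, 162, 153]), (320, [167, 162, 152]), (321, [166, 161, 152]), (322, [167, 162, 152]), (323, [167, 162, 152]), (324, [166, 162, 152]), (325, [167, 162, 152]), (326, [167, 162, 152]), (327, [167, 162, 153]), (328, [167, 163, 153]), (329, [166, 161, 152])]
```

View pics/p5c.png

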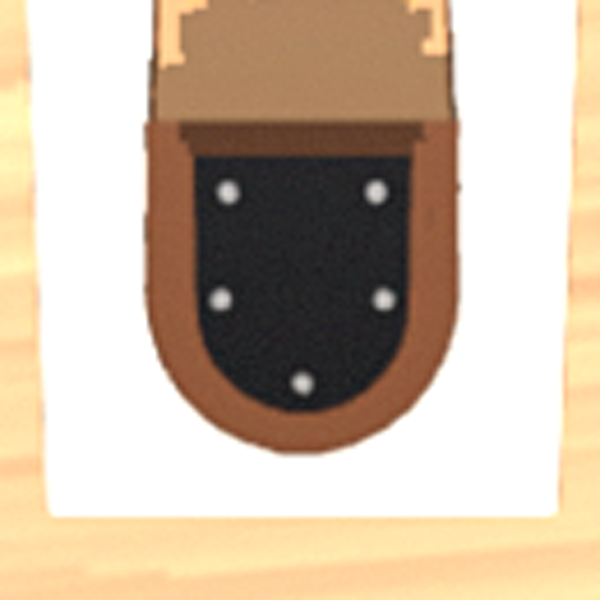

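```bash
python3 -c "
from h import *
a,b=load('scene0')['image'],load('sc4')['image']
for n,(x,y) in dict(tin=(321,235),brush=(270,314),awl=(105,210),jar=(488,289)).items():
    d=np.abs(a[y-20:y+20,x-25:x+25].astype(int)-b[y-20:y+20,x-25:x+25]).mean();print(n,round(d,1))
from cell import job
print(job.sign_off())"

```

```text
tin 11.6
brush 11.4
awl 2.0
jar 13.7
the job is handed in; nothing more can be done
None
```

All five bottom parts are laid on the sole in the order asked, and the job is handed in with the gripper open and raised clear. It took about 39 s of the 112 s.

**What I did:**
- I laid the toe piece, half-sole, large lift, small lift and top piece in that order. Each was measured with the wrist camera, gripped at 40 N, lowered until light contact (about 4–7 N) and released.
- I took the brown lift as the base_lift and left the two orange look-alikes alone.

**Last checks from the wrist camera, in the sole's axes:**

| Part | Measured | Nominal |
|---|---|---|
| Toe piece, origin | x ≈ 103–104 | 104 |
| Half-sole, origin | x ≈ 39.5–40.5 | 41 |
| Leather showing between them | about 8.8 mm | about 8 mm |
| Base lift, origin | x ≈ -88 | -87 |
| Top piece, origin | x ≈ -87.8 | over the base lift |

- **Side offset:** the half-sole lies about 0.9 mm off the middle line. The toe piece and heel stack are within about 0.5 mm.
- **In line:** the angles I measured matched the sole's (about -5.1°). The half-sole's was not measured again after laying, but it looked straight.

**Checks that disagreed or were weak:**
- **Camera views:** from opposite sides they differed by about 1 mm along the sole. The x ranges for the toe piece and half-sole reflect that.
- **Lift heights:** finding corner heights from two views read low for the lifts, 9 mm and 5–7 mm against 12 mm. The heights at contact agreed with the text.
- **Small lift:** its back edge could not be told apart from the base lift in the pictures. Its centring rests on its visible front wall and the release position.
- **Tin, brush, awl and jar:** they look to be in the same places in the scene camera before and after. A pixel comparison did show differences at the tin, brush and jar (11–14 grey levels, awl 2). I put that down to the arm's moving shadow, but did not confirm it before handing in.

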